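# Unload the vise and pack the knife handles

### The arm

A 6-joint arm with a two-finger parallel gripper is mounted at the origin on the work surface. World frame = base frame: x ahead of the robot, y to its left, z up, the work surface at z = 0. Lengths are in m, angles in rad, forces in N, time in s.
With the tool pointing down it reaches from about 0.35 to 0.975 m from the base axis. Payload 4.9 kg.
Tool frame: the origin (TCP) lies at the very end of the fingers, on their centre line; the grasp point (between the pads) lies 19 mm behind it (ctrl.tcp_to_grasp is the z of the grasp point in the tool frame, in m); z points along the fingers, y is the line along which they close (so a half turn about z gives the same grasp; the last joint's range is limited). The gripper opens to 85 mm and grips with 20 to 120 N. Pads are 22 mm wide; open, the fingers measure 114 mm over their backs; the gripper's body (76 mm by 85 mm) begins 54 mm behind the grasp point. The pads swing forward as they close: fully open they stand 13 mm farther back than shut.
Start: joints at [1.097, 0.053, 1.613, -0, 1.476, -0.119], TCP at [0.217, 0.586, 0.231] pointing down, gripper open.
Joint ranges: [-3.01, 3.01], [-1.01, 2.22], [0.06, 2.58], [-1.02, 4.17], [0.09, 2.62], [-3.14, 3.14]. Speed limits (rad/s): [2.57, 2.57, 3.14, 3.14, 3.14, 3.14].

### API

Orientations are given as a rotation vector (axis times angle).
In Python, from station import ctrl, eyes, job, nets gives the robot as it stands. The module is installed in compiled form; this text tells all that it offers.
- The arm moves only by the tool jog_arm, never from a script. Its argument "commands" is one flat list of numbers, 7 for each row, row after row: the shift along the tool's x, y, z each as a share of 0.06 m, from -1 to 1, then the turn, a rotation vector about the tool's x, y, z each as a share of 0.1 rad, from -1 to 1, then the finger opening in mm, from 0 to 85.4. In form: [x, y, z, ax, ay, az, grip, x, y, z, ax, ay, az, grip, ...]. A call has 1 to 20 rows; each row shifts and turns the commanded pose from where the row before left it, along the tool's axes as they then stand; what a row does not reach is not made up. A row lasts 1/8 s, in which the tool goes at most 62.5 mm and 10.7 degrees, less where a joint would pass 70% of its speed; a pose out of reach is approached as far as the arm can. A call with a number of a shift or a turn outside -1 to 1 is refused whole. A call with a gripper value outside its range is refused whole. The fingers move at their own pace and stop on an object; "newtons" is the grip in N (left out, the last holds). Time passes only in rows, so rows that do not move let the fingers close. It gives the time, the measured TCP pose, the force, the opening and the grip force at its end, in the units of the state.
- ctrl.get_obs(): the state, without advancing time (a new reading comes with each control period).
- eyes.get_image(name): name is "side" or "top"; returns a dict with "image" (384x512x3 uint8, red, green, blue), "z_map" (384x512 float32, m along the optical axis (not along the pixel's ray), 0 where there is no reading), "K" (3x3 intrinsics, pixels), "cam_to_world" (4x4, takes a point from camera to world coordinates). Camera axes: x right, y up, looking along -z (the intrinsics and any distortion apply to the point x, -y, -z); pixel columns grow to the right and rows downward; lengths in m; the calibration is good to about 2 mm. A picture is of the moment at which its call begins.
- job.finish_job(): hands the job in; it is judged then, once.
Trained networks look in the newest picture that a camera, given by its name, has taken for a name from the list of things; names that differ only in an ending like _2 or _b are one class to them, and where a whole thing is asked for, a point or a joint stands for the part that bears it (a point fixed in the world has none). Each returns a list of dicts, best first, with "p" (0 to 1); they miss things now and then, are a little off and sometimes report something else, mostly with a low value. They report only what shows in the picture. A call takes as long as a camera call. They do not tell look-alikes from the thing itself.
- nets.silhouettes(camera, name): "mask" (384x512 bool, what is visible of it) and "bbox" ([left, top, right, bottom] in pixels, round what is visible of it).
The state is a dict: "t": time; "q": joint angles; "dq": joint speeds; "effort": joint torques, N m; "tool_pos": TCP position; "tool_rot": TCP orientation; "contact_force": force on the tool from outside, world axes, zero at the start; "wrist_torque": the same for the moment, N m; "opening": finger opening in m; "grip_force": force on a finger pad.
Only numpy, scipy, OpenCV 4.12 (cv2) and the standard library are available. Lean on these libraries where they do the work, as an engineer would, in place of code of your own. Each camera call takes 0.05 s, during which the arm holds its last target. There are 200 camera calls.

### The job

Slide the vise jaw well back (2 cm or more clear of the knife handle it clamps), lift that finished handle out, and lay it and every other finished handle on the bench in the case, flat on its floor, square across it and side by side, each with its slotted steel bolster end towards the brass mark. Then close the lid, press it down with the fingers until it is fully shut, and also slide the empty vise jaw fully shut again (before or after the lid). Leave the unfinished blank and everything else on the bench where it is.

Things in the scene. Friction and masses are not known exactly. Their poses are not given: they have to be found in the camera images.
- vise: quick-action bench vise, fixed to the bench, base 205 x 85, its place and direction vary. Origin on the bench surface under it. Its own -x is the way the sliding jaw opens. Bed between the jaws 34 above the bench; jaw tops 42 above it; the fixed jaw's face is at its x = +40 and the jaws are 85 wide (its y)
- jaw (a joint): gap between the vise's fixed and sliding jaws in m: 0 shut, up to 0.080 open. It starts at about 0.024, closed on the handle. The jaw slides stiffly (about 7 N) and stays where it is left
- jaw_post (a point): point on the axis of the sliding jaw's upright round steel post, 18 thick, whose foot is 42 and top 100 above the bench; this point is 85 above the bench. Grip or push the post to slide the jaw; it moves with it
- case: open wooden knife case with a grey floor, fixed to the bench, outside 170 (x) x 300 (y) x 50 high, walls and floor 8 thick, inside 154 x 284; its place and direction vary. Origin at the middle of its underside. The lid hinges on its +x rim; the mark is on its -x wall
- case_mark (a point): the mark: middle of a brass strip 90 long let into the top of the case's -x long wall, opposite the hinge
- lid (a joint): opening angle of the case's lid in rad: 0 fully shut on the rim, about 1.57 upright, 1.95 the stop (leaning outward). Wood frame with a clear pane, 170 x 300 x 8, 0.3 kg. The hinge is stiff: the lid stays at any angle and has to be pushed (about 2 to 6 N at its free edge) all the way
- lid_hinge (a point): middle of the lid's hinge axis, which runs along the case's y, 50 above the bench; the lid's underside lies on this axis, its outside is 8 off it
- lid_edge (a point): middle of the lid's free edge on its outer face (the face that is on top when shut), 170 from the hinge axis; moves with the lid
- handle1: finished pocket-knife handle, clamped in the vise at the start: a straight bar 95 long, 24 x 24 in section, 140 g: pale wood grip with two small dark pins and, at one end, a bright steel bolster 22 long with an open blade slot. Origin at the middle of the bar; x runs along it towards the slotted bolster end. It lies along the jaws on the vise bed, so its upper 16 stand above the jaw tops.
- handle1_bolster (a point): middle of the end face of handle1's slotted steel bolster, 47.5 from its origin
- handle2: finished pocket-knife handle, lying loose on the bench at the start: a straight bar 95 long, 24 x 24 in section, 140 g: pale wood grip with two small dark pins and, at one end, a bright steel bolster 22 long with an open blade slot. Origin at the middle of the bar; x runs along it towards the slotted bolster end. May be absent.
- handle2_bolster (a point): middle of the end face of handle2's slotted steel bolster, 47.5 from its origin
- handle3: finished pocket-knife handle, lying loose on the bench at the start: a straight bar 95 long, 24 x 24 in section, 140 g: pale wood grip with two small dark pins and, at one end, a bright steel bolster 22 long with an open blade slot. Origin at the middle of the bar; x runs along it towards the slotted bolster end. May be absent.
- handle3_bolster (a point): middle of the end face of handle3's slotted steel bolster, 47.5 from its origin
- handle4: finished pocket-knife handle, lying loose on the bench at the start: a straight bar 95 long, 24 x 24 in section, 140 g: pale wood grip with two small dark pins and, at one end, a bright steel bolster 22 long with an open blade slot. Origin at the middle of the bar; x runs along it towards the slotted bolster end. May be absent.
- handle4_bolster (a point): middle of the end face of handle4's slotted steel bolster, 47.5 from its origin
- blank: an unfinished handle blank: plain wooden bar 130 x 36 x 22 with no steel end; not part of the job
- tin: steel tin, 56 across, 70 high, bystander
- hammer: hammer, bystander
- screwdriver: screwdriver, bystander
- pincers: pincers with red grips, about 180 x 75 x 16, bystander
Not all that is in view belongs to the job. Leave any blue or turquoise look-alike of the handle3 alone. Leave any red or turquoise look-alike of the handle1 alone.

How it is judged:
On the way, in this order (a step that is already met when the one before it is completed fails the run):
1. the vise jaw is open by 20 mm beyond the handle, which still lies on the vise bed (value of joint jaw above 0.044 m and z of handle1 in the frame of vise below 0.053 m and horizontal distance between handle1 and vise below 0.08 m), for 0.2 s.
2. the handle is lifted out of the open vise (value of joint jaw above 0.044 m and z of handle1 in the frame of vise above 0.075 m), for 0.1 s.
3. all handles lie in the case, square, bolster ends to the mark (z of handle1 in the frame of case between 0.01 and 0.027 m and x of handle1 in the frame of case between -0.07 and 0.07 m and y of handle1 in the frame of case between -0.14 and 0.14 m and x of each of handle1_bolster, handle2_bolster, handle3_bolster, handle4_bolster in the frame of case below -0.015 m and angle between the x axis of each of handle1, handle2, handle3, handle4 and the x axis of case, either way round below 0.2 rad and linear speed of each of handle1, handle2, handle3, handle4 below 0.02 m/s and z of handle2 in the frame of case between 0.01 and 0.027 m and x of handle2 in the frame of case between -0.07 and 0.07 m and y of handle2 in the frame of case between -0.14 and 0.14 m and z of handle3 in the frame of case between 0.01 and 0.027 m and x of handle3 in the frame of case between -0.07 and 0.07 m and y of handle3 in the frame of case between -0.14 and 0.14 m and z of handle4 in the frame of case between 0.01 and 0.027 m and x of handle4 in the frame of case between -0.07 and 0.07 m and y of handle4 in the frame of case between -0.14 and 0.14 m), for 0.2 s.
4. the lid is pressed down by the fingers and fully shut (value of joint lid below 0.03 rad and contact force between the fingers and case above 1.5 N), for 0.1 s.
At the end, for the whole second after the job is handed in: Every handle present lies flat on the case floor (not on another), within 0.2 rad of square across the case, bolster end on the side of the mark, at rest; the lid is shut to within 0.03 rad and the vise jaws to within 6 mm (all of step 3 and value of joint lid below 0.03 rad and value of joint jaw below 0.006 m); the robot touches nothing.
It fails at once if a bystander is moved more than 5 cm (distance of any of blank, tin, hammer, screwdriver, pincers from where it was at the start of the episode above 0.05 m).
Of handle2, handle3, handle4 only 2 to 3 are there at a start; the rules pass over those that are not, and their reading is None.
At some moment in a run one of handle2, handle3, handle4 may be knocked a few centimetres aside while the robot is not near it.
Once in a run the grip may slacken for a moment while it holds something.
It also fails if it takes over 200 s, if anything falls off the work surface, if the arm or the gripper's body presses on something with over 40 N, if the wrist force passes 120 N, or if a joint passes its speed limit or range.

## Working session

There is one attempt and no reset: what is moved stays moved. The work goes in short steps, Python scripts to look and compute and a tool call to move; the robot and the scene stay as the last step left them, time stands still between calls to the robot, and variables do not carry over. Pictures are saved under pics/ and viewed, at most 14 in all, crops included, and the job is handed in when it is done.

Besides the shell and the picture viewer there is one more tool, called after ">>>" by a JSON object that holds its "fn" and its "kwargs". jog_arm: Moves the arm, as the interface text tells. Shift numbers are shares of 0.06 m and turn numbers shares of 0.1 rad, none past 1 either way. Its arguments: {"type":"object","properties":{"commands":{"type":"array","items":{"type":"number"}},"newtons":{"type":"number"}},"required":["commands"]}

```bash
mkdir -p pics; ls
python3 - <<'E'
from station import ctrl,eyes
import cv2
print(ctrl.get_obs())
for n in("top","side"):
    d=eyes.get_image(n);print(n,d["K"],d["cam_to_world"])
    cv2.imwrite(f"pics/{n}0.png",cv2.resize(d["image"][:,:,::-1],(800,600),interpolation=cv2.INTER_CUBIC))
E
```

```text
pics
{'t': 0.0, 'q': array([ 1.09699529e+00,  5.33512255e-02,  1.61428656e+00, -1.00280026e-05,
        1.47600898e+00, -1.19012348e-01]), 'dq': array([ 0.00066428,  0.00072046,  0.00100104, -0.00080439,  0.000442  ,
       -0.00026596]), 'effort': array([-2.72639627e-03, -3.93721998e+01, -3.70154142e+01, -4.57185943e-04,
        7.38984643e-03,  9.96452712e-06]), 'tool_pos': array([0.21684351, 0.58551345, 0.23007096]), 'tool_rot': array([-5.54276491e-01, -3.09170875e+00,  3.08988181e-03]), 'contact_force': array([-0.57630597, -0.07639173, -1.16122559]), 'wrist_torque': array([ 0.00741925,  0.00511089, -0.0024481 ]), 'grip_force': 0.0, 'opening': 0.08510936271144089}
top [[430.5516322    0.         255.86462678]
 [  0.         430.5516322  195.25532762]
 [  0.           0.           1.        ]] [[ 1.25935305e-02  9.75494144e-01 -2.19664695e-01  1.55736419e-01]
 [-9.99920511e-01  1.24203444e-02 -2.16947131e-03  5.69194930e-02]
 [ 6.12004605e-04  2.19674555e-01  9.75573019e-01  1.37949296e+00]
 [ 0.00000000e+00  0.00000000e+00  0.00000000e+00  1.00000000e+00]]
side [[493.67783907   0.         255.83069358]
 [  0.         493.67783907 181.4085118 ]
 [  0.           0.           1.        ]] [[-0.94356987  0.23199173 -0.2363382   0.11911225]
 [-0.33113746 -0.67144377  0.66295644  1.01987955]
 [-0.0048874   0.70380616  0.71037526  1.1241988 ]
 [ 0.          0.          0.          1.        ]]
```

View pics/top0.png

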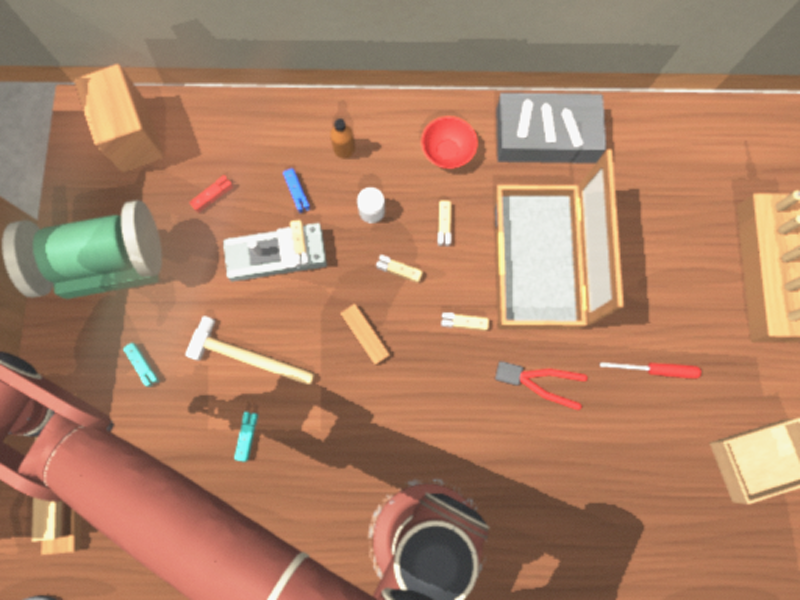

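View pics/side0.png

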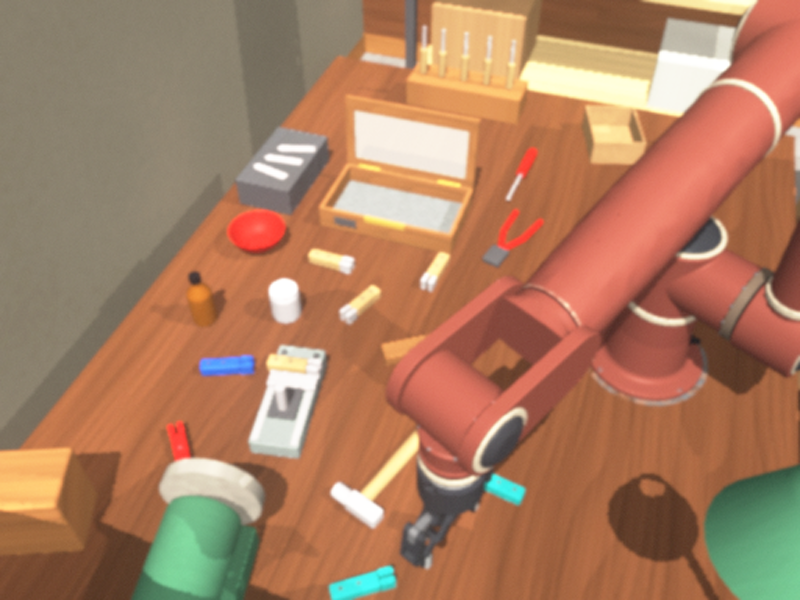

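The top view (800x600 px) shows:
- Handle-like things: vise handle (298,238), loose finished handles (445,222), (400,268) and (466,321).
- Look-alikes: blue (296,190), red (211,193), turquoise (141,365) and (246,435). The blank is at (365,333).
- Case at (540,255), with the hinge on its right. The lid is open.

I choose the four pale ones with steel ends and will check them in a crop.

```bash
cat > h.py <<'E'
import numpy as np,cv2
from station import ctrl,eyes,nets
from scipy.spatial.transform import Rotation as R
def rays(d,uv):
    K=d["K"];T=d["cam_to_world"];uv=np.atleast_2d(uv).astype(float)
    c=np.c_[(uv[:,0]-K[0,2])/K[0,0],-(uv[:,1]-K[1,2])/K[1,1],-np.ones(len(uv))]
    return T[:3,3],c@T[:3,:3].T
def plane(d,uv,z):
    o,r=rays(d,uv);return o+r*((z-o[2])/r[:,2])[:,None]
def cloud(d,mask):
    v,u=np.nonzero(mask&(d["z_map"]>0));o,r=rays(d,np.c_[u,v])
    return o+r*d["z_map"][v,u][:,None],np.c_[u,v]
def rect(P):
    (cx,cy),(w,h),a=cv2.minAreaRect(P[:,:2].astype(np.float32))
    if w<h:w,h,a=h,w,a+90
    return np.round([cx,cy,w,h],4),round((np.radians(a)+np.pi/2)%np.pi-np.pi/2,3)
E
python3 - <<'E'
from h import *
ims={n:eyes.get_image(n) for n in("top","side")}
for cam,d in ims.items():
  for n in("handle1","blank","vise","case","jaw_post","lid_edge","tin","hammer","pincers","case_mark"):
    for s in nets.silhouettes(cam,n)[:10]:
        if s["p"]<.3: continue
        P,uv=cloud(d,s["mask"])
        if len(P)<5: continue
        top=np.percentile(P[:,2],90);Q=P[P[:,2]>top-.008]
        col=d["image"][uv[:,1],uv[:,0]].mean(0).astype(int)
        print(cam,n,round(s["p"],2),s["bbox"],"z",P[:,2].min().round(3),top.round(3),rect(Q),col)
d=ims["top"]["image"][100:240,130:330,::-1]
cv2.imwrite("pics/c1.png",cv2.resize(d,(800,560),interpolation=cv2.INTER_CUBIC))
E
```

```text
top handle1 0.81 [150.1, 263.0, 164.4, 295.3] z -0.005 0.026 (array([0.1906, 0.3651, 0.0936, 0.0243]), np.float64(-0.149)) [111 207 200]
top handle1 0.77 [125.1, 115.1, 148.7, 134.9] z -0.008 0.026 (array([0.7024, 0.4712, 0.0927, 0.0288]), np.float64(-0.776)) [224 107  94]
top handle1 0.75 [279.9, 127.4, 286.2, 158.0] z -0.008 0.025 (array([ 0.644 , -0.0298,  0.0948,  0.0235]), np.float64(-0.004)) [236 224 195]
top handle1 0.75 [240.2, 164.1, 270.8, 179.6] z -0.008 0.025 (array([0.5407, 0.0638, 0.0947, 0.0251]), np.float64(1.208)) [233 219 183]
top handle1 0.7 [180.4, 110.0, 198.4, 134.7] z -0.008 0.027 (array([0.7155, 0.2898, 0.0929, 0.0235]), np.float64(0.403)) [112 160 230]
top handle1 0.65 [82.2, 219.8, 102.8, 249.8] z -0.005 0.026 (array([0.3329, 0.5886, 0.0942, 0.0244]), np.float64(0.618)) [143 220 213]
top handle1 0.53 [184.5, 141.8, 198.5, 171.9] z -0.005 0.06 (array([0.5842, 0.2728, 0.0954, 0.0238]), np.float64(0.187)) [239 233 204]
top handle1 0.52 [280.6, 200.6, 312.2, 213.3] z -0.004 0.025 (array([ 0.4294, -0.0725,  0.0922,  0.0249]), np.float64(1.462)) [239 230 201]
top 
[... 3548 characters left out ...]
)) [238 203 171]
side tin 0.85 [172.4, 175.4, 192.6, 207.7] z 0.0 0.072 (array([0.6781, 0.1255, 0.0513, 0.0468]), np.float64(-0.622)) [241 235 232]
side hammer 0.88 [211.9, 271.8, 270.8, 338.9] z -0.002 0.028 (array([0.3681, 0.3985, 0.1757, 0.0879]), np.float64(1.251)) [248 236 201]
side hammer 0.51 [172.5, 174.4, 189.9, 205.6] z -0.005 0.072 (array([0.6766, 0.1245, 0.0512, 0.0506]), np.float64(0.042)) [239 230 227]
side pincers 0.76 [310.6, 136.4, 346.0, 169.2] z -0.0 0.018 (array([ 0.3134, -0.2254,  0.1826,  0.0662]), np.float64(1.316)) [209  95  84]
side case_mark 0.75 [204.5, 63.6, 308.0, 159.6] z -0.005 0.191 (array([ 0.5721, -0.3273,  0.2984,  0.0224]), np.float64(0.008)) [229 193 158]
```

View pics/c1.png

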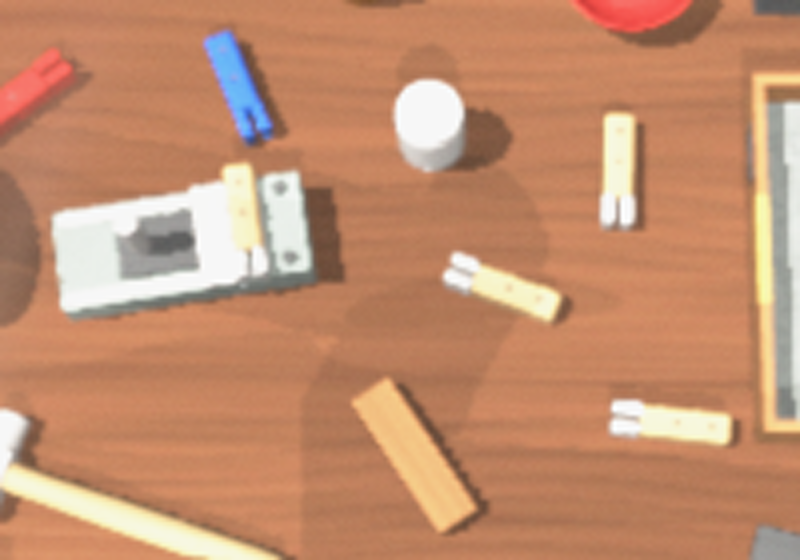

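All four handles are confirmed: pale wood with slotted steel ends. Next I'll measure the case rim, the lid and the post.

Run:
```python
from h import *
for cam in("top","side"):
    d=eyes.get_image(cam);P,uv=cloud(d,np.ones((384,512),bool))
    b=lambda x0,x1,y0,y1,z0,z1:(P[:,0]>x0)&(P[:,0]<x1)&(P[:,1]>y0)&(P[:,1]<y1)&(P[:,2]>z0)&(P[:,2]<z1)
    rim=b(.38,.76,-.36,-.08,.040,.056);print(cam,"rim",rim.sum(),rect(P[rim]))
    L=b(.38,.76,-.29,-.11,.040,.056);
    w=b(.45,.70,-.2,-.08,.044,.056);print("markwall",w.sum(),rect(P[w]))
    f=b(.45,.70,-.3,-.15,-.005,.02);print("floor",f.sum(),np.median(P[f,2]),rect(P[f]))
    lid=b(.38,.76,-.42,-.25,.07,.25)
    for z in np.arange(.07,.24,.03):
        s=lid&(P[:,2]>z)&(P[:,2]<z+.03)
        if s.sum()>5:print("lid",z.round(2),s.sum(),np.percentile(P[s,1],[5,50,95]).round(4),P[s,0].min().round(3),P[s,0].max().round(3))
    po=b(.5,.65,.3,.45,.07,.115);print("post",po.sum())
    if po.sum()>3:print(np.c_[P[po].round(4)][:40].tolist())
    j=b(.5,.65,.18,.46,.037,.048);print("jawtops",rect(P[j]))
```

```text
top rim 886 (array([ 0.569 , -0.228 ,  0.3019,  0.1733]), np.float64(0.01))
markwall 198 (array([ 0.5751, -0.1457,  0.2472,  0.0089]), np.float64(0.011))
floor 3097 0.007018572564333692 (array([ 0.5749, -0.2279,  0.2498,  0.144 ]), np.float64(0.001))
lid 0.07 328 [-0.3194 -0.3169 -0.313 ] 0.42 0.718
lid 0.1 336 [-0.3213 -0.319  -0.3162] 0.42 0.721
lid 0.13 374 [-0.3235 -0.321  -0.3176] 0.42 0.718
lid 0.16 311 [-0.325  -0.3227 -0.3199] 0.42 0.722
lid 0.19 604 [-0.3308 -0.3235 -0.3205] 0.42 0.719
lid 0.22 60 [-0.3305 -0.3264 -0.3228] 0.422 0.696
post 43
[[0.572, 0.3632, 0.0987], [0.5716, 0.3598, 0.1002], [0.5723, 0.3571, 0.0982], [0.573, 0.3545, 0.0962], [0.5727, 0.3512, 0.097], [0.5681, 0.3657, 0.1008], [0.5694, 0.3635, 0.0968], [0.5691, 0.3601, 0.0978], [0.5701, 0.3577, 0.095], [0.5679, 0.353, 0.1018], [0.5697, 0.3511, 0.0963], [0.5655, 0.3659, 0.0988], [0.5659, 0.3631, 0.0976], [0.5668, 0.3606, 0.0948], [0.5657, 0.3566, 0.0985], [0.5647, 0.3528, 0.1016], [0.5655, 0.3503, 0.0992], [0.5685, 0.3492, 0.0901], [0.5629, 0.3631, 0.0966], [0.5619, 0.3592, 0.1002], [0.5627, 0.3566, 0.0977], 
[... 1522 characters left out ...]
3534, 0.1005], [0.5638, 0.3519, 0.0994], [0.5759, 0.3615, 0.102], [0.5754, 0.3579, 0.0977], [0.5716, 0.359, 0.1007], [0.5678, 0.3603, 0.104], [0.5654, 0.3594, 0.1039], [0.5638, 0.3572, 0.102], [0.5617, 0.3559, 0.1011], [0.5764, 0.3617, 0.0978], [0.5735, 0.3615, 0.0987], [0.5713, 0.3604, 0.0984], [0.5671, 0.3621, 0.1024], [0.5635, 0.363, 0.105], [0.5632, 0.359, 0.1001], [0.5603, 0.3588, 0.1012], [0.5636, 0.3493, 0.0878], [0.5732, 0.3628, 0.0964], [0.5681, 0.3659, 0.1025], [0.5668, 0.3633, 0.0997], [0.5648, 0.3619, 0.0989], [0.5613, 0.3626, 0.1014], [0.5626, 0.3563, 0.0927], [0.5616, 0.3532, 0.0894], [0.5747, 0.3616, 0.0898]]
jawtops (array([0.5789, 0.3255, 0.2116, 0.0931]), np.float64(-1.41))
```

```bash
cat > plan.py <<'E'
import sys,ast
from h import *
# usage: plan.py "[(x,y,z,thy,grip,maxstep_m) | (n,grip) hold]"
o=ctrl.get_obs();p=o["tool_pos"].copy();r=R.from_rotvec(o["tool_rot"])
def thy(r):y=r.as_matrix()[:,1];return np.arctan2(y[1],y[0])
print("now",p.round(4),"thy",round(thy(r),3),"open",round(o["opening"],4),"F",o["contact_force"].round(1),"grip",round(o["grip_force"],1),"t",o["t"])
rows=[]
def down(a):
    y=np.array([np.cos(a),np.sin(a),0]);z=np.array([0,0,-1.]);return R.from_matrix(np.c_[np.cross(y,z),y,z])
for w in ast.literal_eval(sys.argv[1]) if len(sys.argv)>1 else []:
    if len(w)==2: rows+=[[0]*6+[w[1]]]*w[0];continue
    t=np.array(w[:3]);g=w[4];s=w[5] if len(w)>5 else .058
    Rt=down(w[3]);rv=(r.inv()*Rt).as_rotvec()
    n=int(max(1,np.ceil(np.linalg.norm(t-p)/s),np.ceil(np.abs(rv).max()/.098)))
    p0=p.copy()
    for i in range(n):
        sh=r.inv().apply(p0+(t-p0)*(i+1)/n-p)/.06
        rv=(r.inv()*Rt).as_rotvec()/(n-i)/.1
        row=[round(float(v),2)+0. for v in np.r_[sh,rv]]
        p=p+r.apply(np.array(row[:3])*.06);r=r*R.from_rotvec(np.array(row[3:])*.1);rows.append(row+[g])
print(len(rows));
for i in range(0,len(rows),20):print("["+", ".join(f"{v:g}" for q in rows[i:i+20] for v in q)+"]")
E
python3 plan.py "[(.567,.358,.20,1.754,45),(.567,.358,.068,1.754,45,.04)]"
```

```text
now [0.2171 0.5861 0.2313] thy 1.216 open 0.0855 F [ 0.5 -0.4  0.3] grip 0.0 t 1.3
12
[-0.85, -0.19, 0.07, 0, 0, -0.67, 45, -0.83, -0.25, 0.06, 0, 0, -0.67, 45, -0.82, -0.31, 0.07, 0, 0, -0.67, 45, -0.79, -0.35, 0.06, 0, 0, -0.67, 45, -0.77, -0.41, 0.07, 0, 0, -0.68, 45, -0.74, -0.46, 0.06, 0, 0, -0.67, 45, -0.7, -0.51, 0.07, 0, 0, -0.68, 45, -0.67, -0.56, 0.06, 0, 0, -0.67, 45, 0, 0, 0.55, 0, 0, 0, 45, 0, 0, 0.55, 0, 0, 0, 45, 0, 0, 0.55, 0, 0, 0, 45, 0, 0, 0.55, 0, 0, 0, 45]
```

>>> {"fn": "jog_arm", "kwargs": {"commands": [-0.85,-0.19,0.07,0,0,-0.67,45,-0.83,-0.25,0.06,0,0,-0.67,45,-0.82,-0.31,0.07,0,0,-0.67,45,-0.79,-0.35,0.06,0,0,-0.67,45,-0.77,-0.41,0.07,0,0,-0.68,45,-0.74,-0.46,0.06,0,0,-0.67,45,-0.7,-0.51,0.07,0,0,-0.68,45,-0.67,-0.56,0.06,0,0,-0.67,45,0,0,0,0,0,0,45,0,0,0,0,0,0,45], "newtons": 60}}

```text
t: 2.55
tool_pos: [0.5668, 0.3581, 0.1999]
tool_rot: [0.286, -3.128, -0.0]
contact_force: [-0.7, 0.5, -0.3]
opening: 0.045
grip_force: 0.0
```

```bash
python3 plan.py "[(.567,.358,.068,1.754,45,.04),(4,10)]"
```

```text
now [0.5668 0.3581 0.1999] thy 1.753 open 0.045 F [-0.7  0.5 -0.3] grip 0.0 t 2.55
8
[0, 0, 0.55, 0, 0, 0, 45, 0, 0, 0.55, 0, 0, 0, 45, 0, 0, 0.55, 0, 0, 0, 45, 0, 0, 0.55, 0, -0.01, -0.01, 45, 0, 0, 0, 0, 0, 0, 10, 0, 0, 0, 0, 0, 0, 10, 0, 0, 0, 0, 0, 0, 10, 0, 0, 0, 0, 0, 0, 10]
```

The move model is accurate, so I'll lower and grip the post.

>>> {"fn": "jog_arm", "kwargs": {"commands": [0,0,0.55,0,0,0,45,0,0,0.55,0,0,0,45,0,0,0.55,0,0,0,45,0,0,0.55,0,0,0,45,0,0,0,0,0,0,10,0,0,0,0,0,0,10,0,0,0,0,0,0,10,0,0,0,0,0,0,10], "newtons": 40}}

```text
t: 3.55
tool_pos: [0.5655, 0.3578, 0.0677]
tool_rot: [0.287, -3.125, 0.001]
contact_force: [-5.9, -1.9, -6.1]
opening: 0.0166
grip_force: 40.0
```

>>> {"fn": "jog_arm", "kwargs": {"commands": [0,0.1,0,0,0,0,10,0,0.1,0,0,0,0,10,0,0.1,0,0,0,0,10,0,0.1,0,0,0,0,10,0,0.1,0,0,0,0,10,0,0.1,0,0,0,0,10,0,0.05,0,0,0,0,10,0,0,0,0,0,0,10,0,0,0,0,0,0,10]}}

```text
t: 4.68
tool_pos: [0.5588, 0.3949, 0.0677]
tool_rot: [0.287, -3.125, 0.005]
contact_force: [-4.6, -7.0, -5.3]
opening: 0.0167
grip_force: 40.1
```

>>> {"fn": "jog_arm", "kwargs": {"commands": [0,0,0,0,0,0,50,0,0,0,0,0,0,50,0,0,0,0,0,0,50,0,0,-0.8,0,0,0,50,0,0,-0.8,0,0,0,50,0,0,-0.8,0,0,0,50,0,0,0,0,0,0,50]}}

```text
t: 5.55
tool_pos: [0.563, 0.3982, 0.2201]
tool_rot: [-0.287, 3.117, 0.008]
contact_force: [-0.2, -0.1, -0.2]
opening: 0.0498
grip_force: 0.0
```

```bash
python3 - <<'E'
from h import *
for cam in("top","side"):
    d=eyes.get_image(cam);P,uv=cloud(d,np.ones((384,512),bool))
    b=(P[:,0]>.5)&(P[:,0]<.67)&(P[:,1]>.22)&(P[:,1]<.32)&(P[:,2]>.051)&(P[:,2]<.066)
    print(cam,b.sum(),rect(P[b]),np.median(P[b,2]))
    for s in nets.silhouettes(cam,"handle1")[:10]:
        Q,uv=cloud(d,s["mask"]);q=Q[Q[:,2]>np.percentile(Q[:,2],90)-.008]; print(round(s["p"],2),rect(q))
cv2.imwrite("pics/s2.png",cv2.resize(d["image"][170:310,110:310,::-1],(800,560),interpolation=cv2.INTER_CUBIC))
E
python3 plan.py
```

```text
top 186 (array([0.5849, 0.2732, 0.0936, 0.0241]), np.float64(0.169)) 0.05631569775063838
0.77 (array([0.5408, 0.0645, 0.0933, 0.0241]), np.float64(1.193))
0.7 (array([0.7156, 0.2901, 0.0946, 0.023 ]), np.float64(0.403))
0.64 (array([ 0.4281, -0.0729,  0.0913,  0.0207]), np.float64(1.481))
0.57 (array([0.5849, 0.2732, 0.0936, 0.0241]), np.float64(0.169))
0.56 (array([ 0.6438, -0.0298,  0.0934,  0.0234]), np.float64(-0.003))
0.44 (array([0.7291, 0.4423, 0.0264, 0.0173]), np.float64(0.419))
0.39 (array([0.1599, 0.3722, 0.027 , 0.0197]), np.float64(0.008))
side 260 (array([0.5892, 0.2713, 0.095 , 0.0446]), np.float64(0.393)) 0.0579999177367273
0.93 (array([0.1937, 0.3639, 0.0935, 0.0252]), np.float64(-0.155))
0.67 (array([ 0.4318, -0.0718,  0.0964,  0.0234]), np.float64(1.458))
0.67 (array([0.3365, 0.5872, 0.0942, 0.0263]), np.float64(0.627))
0.61 (array([0.7297, 0.2946, 0.0679, 0.0271]), np.float64(0.483))
0.6 (array([0.5444, 0.0635, 0.0938, 0.0273]), np.float64(1.192))
0.56 (array([0.7129, 0.4654, 0.08  , 0.0241]), np.float64(-0.845))
0.51 (array([ 0.6378, -0.0272,  0.0709,  0.0258]), np.float64(0.124))
0.42 (array([0.3695, 0.3601, 0.2582, 0.0876]), np.float64(1.369))
now [0.5593 0.396  0.2103] thy 1.754 open 0.0502 F [ 0.2 -0.5 -0.6] grip 0.0 t 5.75
0
```

View pics/s2.png

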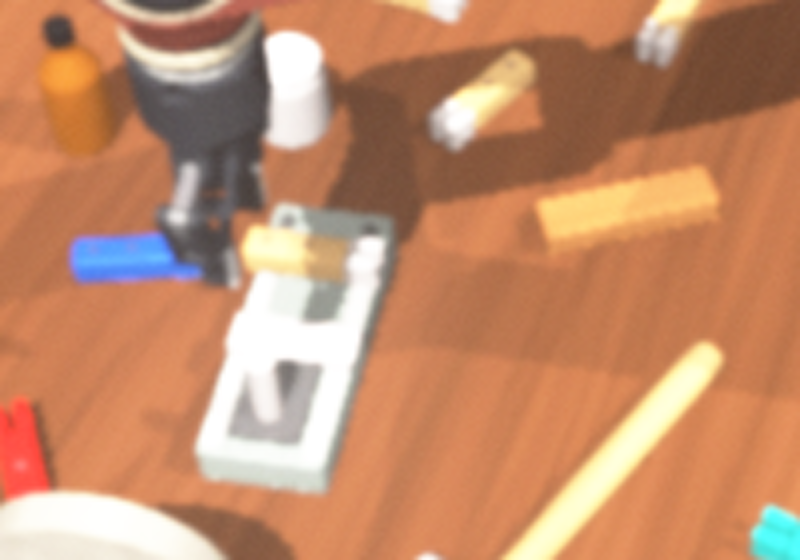

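The handle still lies on the bed at crop (300,255), bolster to the right (375,260). The jaw is well open, with the post at (265,400).

```bash
python3 plan.py "[(.586,.2725,.14,1.749,45),(.586,.2725,.046,1.749,45,.03),(1,45),(4,15),(.586,.2725,.2,1.749,15,.03)]"
```

```text
now [0.5593 0.396  0.2103] thy 1.754 open 0.0502 F [ 0.2 -0.5 -0.6] grip 0.0 t 5.75
18
[-0.02, -0.7, 0.39, 0, -0.01, 0.02, 45, -0.02, -0.7, 0.39, 0, -0.01, 0.02, 45, -0.03, -0.7, 0.39, -0.01, 0, 0.01, 45, 0, 0, 0.39, 0, 0, 0, 45, 0, 0, 0.4, 0, 0, 0, 45, 0, 0, 0.39, 0, 0, 0, 45, 0, 0, 0.39, 0, 0, 0, 45, 0, 0, 0, 0, 0, 0, 45, 0, 0, 0, 0, 0, 0, 15, 0, 0, 0, 0, 0, 0, 15, 0, 0, 0, 0, 0, 0, 15, 0, 0, 0, 0, 0, 0, 15, 0, 0, -0.43, 0, 0, 0, 15, 0, 0, -0.43, 0, 0, 0, 15, 0, 0, -0.42, 0, 0, 0, 15, 0, 0, -0.43, 0, 0, 0, 15, 0, 0, -0.43, 0, 0, 0, 15, 0, 0, -0.43, 0, 0, 0, 15]
```

>>> {"fn": "jog_arm", "kwargs": {"commands": [-0.02,-0.7,0.39,0,-0.01,0.02,45,-0.02,-0.7,0.39,0,-0.01,0.02,45,-0.03,-0.7,0.39,-0.01,0,0.01,45,0,0,0.39,0,0,0,45,0,0,0.4,0,0,0,45,0,0,0.39,0,0,0,45,0,0,0.39,0,0,0,45,0,0,0,0,0,0,45,0,0,0,0,0,0,15,0,0,0,0,0,0,15,0,0,0,0,0,0,15,0,0,0,0,0,0,15], "newtons": 60}}

```text
t: 7.25
tool_pos: [0.5873, 0.2735, 0.0484]
tool_rot: [-0.279, 3.126, 0.002]
contact_force: [-0.6, -0.3, 0.1]
opening: 0.0218
grip_force: 60.2
```

>>> {"fn": "jog_arm", "kwargs": {"commands": [0,0,-0.2,0,0,0,15,0,0,-0.2,0,0,0,15,0,0,-0.3,0,0,0,15,0,0,-0.43,0,0,0,15,0,0,-0.43,0,0,0,15,0,0,-0.43,0,0,0,15,0,0,-0.43,0,0,0,15,0,0,0,0,0,0,15,0,0,0,0,0,0,15]}}

```text
t: 8.38
tool_pos: [0.5864, 0.273, 0.1924]
tool_rot: [-0.279, 3.128, 0.002]
contact_force: [-0.2, 0.1, -2.5]
opening: 0.0221
grip_force: 60.0
```

```bash
python3 - <<'E'
from h import *
d=eyes.get_image("side");P,uv=cloud(d,np.ones((384,512),bool))
cv2.imwrite("pics/s3.png",cv2.resize(d["image"][130:270,110:310,::-1],(800,560),interpolation=cv2.INTER_CUBIC))
E
python3 plan.py
```

```text
now [0.586  0.2728 0.1915] thy 1.749 open 0.0226 F [ 0.3 -0.2 -1.6] grip 60.0 t 8.425
0
```

View pics/s3.png

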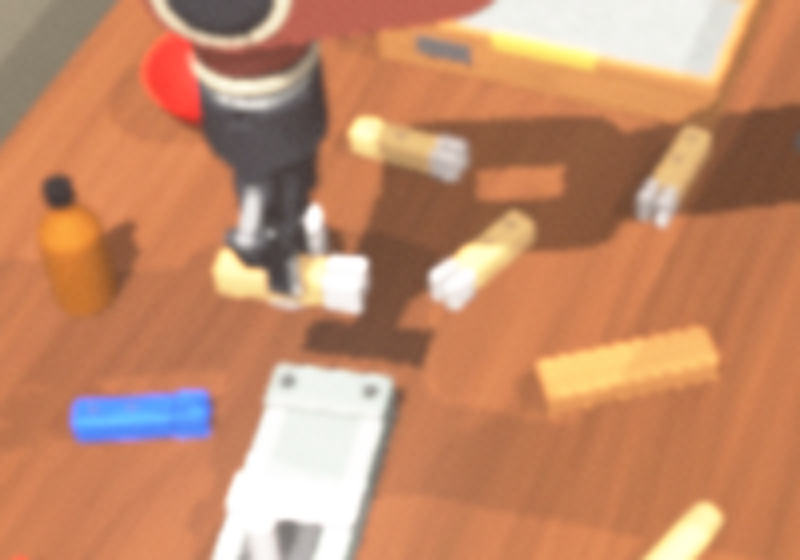

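The handle is held level at crop (290,275), bolster right (345,283). Now I'll carry it to the far slot.

```bash
python3 plan.py "[(.666,-.222,.15,.01,15),(1,15),(.666,-.222,.024,.01,15,.03)]"
```

```text
now [0.586  0.2728 0.1915] thy 1.749 open 0.0226 F [ 0.3 -0.2 -1.6] grip 60.0 t 8.425
24
[0.01, -0.46, 0.04, 0, 0, 0.97, 15, -0.04, -0.47, 0.04, 0, 0, 0.97, 15, -0.08, -0.45, 0.03, 0, 0, 0.97, 15, -0.13, -0.45, 0.04, 0, 0, 0.97, 15, -0.16, -0.43, 0.04, 0, 0, 0.96, 15, -0.21, -0.42, 0.04, 0, 0, 0.97, 15, -0.25, -0.39, 0.04, 0, 0, 0.96, 15, -0.28, -0.37, 0.03, 0, 0, 0.97, 15, -0.32, -0.33, 0.04, 0, 0, 0.96, 15, -0.35, -0.31, 0.04, 0, 0, 0.97, 15, -0.38, -0.27, 0.04, 0, 0, 0.96, 15, -0.4, -0.23, 0.04, 0, 0, 0.97, 15, -0.42, -0.2, 0.04, 0, 0, 0.96, 15, -0.44, -0.15, 0.03, 0, 0, 0.97, 15, -0.45, -0.1, 0.04, 0, 0, 0.96, 15, -0.46, -0.07, 0.04, 0, 0, 0.97, 15, -0.47, -0.02, 0.04, 0, 0, 0.96, 15, -0.46, 0.03, 0.04, 0, -0.01, 0.97, 15, 0, 0, 0, 0, 0, 0, 15, 0, 0, 0.42, 0, 0, 0, 15]
[0, 0, 0.42, 0, 0, 0, 15, 0, 0, 0.42, 0, 0, 0, 15, 0, 0, 0.42, 0, 0, 0, 15, 0, 0, 0.42, 0, 0, 0, 15]
```

>>> {"fn": "jog_arm", "kwargs": {"commands": [0.01,-0.46,0.04,0,0,0.97,15,-0.04,-0.47,0.04,0,0,0.97,15,-0.08,-0.45,0.03,0,0,0.97,15,-0.13,-0.45,0.04,0,0,0.97,15,-0.16,-0.43,0.04,0,0,0.96,15,-0.21,-0.42,0.04,0,0,0.97,15,-0.25,-0.39,0.04,0,0,0.96,15,-0.28,-0.37,0.03,0,0,0.97,15,-0.32,-0.33,0.04,0,0,0.96,15,-0.35,-0.31,0.04,0,0,0.97,15,-0.38,-0.27,0.04,0,0,0.96,15,-0.4,-0.23,0.04,0,0,0.97,15,-0.42,-0.2,0.04,0,0,0.96,15,-0.44,-0.15,0.03,0,0,0.97,15,-0.45,-0.1,0.04,0,0,0.96,15,-0.46,-0.07,0.04,0,0,0.97,15,-0.47,-0.02,0.04,0,0,0.96,15,-0.46,0.03,0.04,0,-0.01,0.97,15,0,0,0,0,0,0,15]}}

```text
t: 10.8
tool_pos: [0.6661, -0.223, 0.1485]
tool_rot: [-2.211, -2.229, -0.0]
contact_force: [-0.9, 0.6, -2.7]
opening: 0.0221
grip_force: 64.0
```

```bash
python3 plan.py "[(.666,-.222,.023,.01,15,.03),(1,15),(3,45),(.666,-.222,.15,.01,45,.05)]"
```

```text
now [ 0.6661 -0.223   0.1485] thy 0.008 open 0.0221 F [-0.9  0.6 -2.7] grip 64.0 t 10.8
12
[0, 0, 0.42, 0, 0, 0, 15, 0.01, 0, 0.42, 0, 0, -0.01, 15, 0, 0, 0.42, 0, -0.01, 0, 15, 0, 0, 0.41, -0.01, 0, -0.01, 15, 0, 0, 0.42, 0, -0.01, 0, 15, 0, 0, 0, 0, 0, 0, 15, 0, 0, 0, 0, 0, 0, 45, 0, 0, 0, 0, 0, 0, 45, 0, 0, 0, 0, 0, 0, 45, 0, 0, -0.7, 0, 0, 0, 45, 0, 0, -0.71, 0, 0, 0, 45, 0, 0, -0.7, 0, 0, 0, 45]
```

>>> {"fn": "jog_arm", "kwargs": {"commands": [0,0,0.42,0,0,0,15,0.01,0,0.42,0,0,0,15,0,0,0.42,0,0,0,15,0,0,0.38,0,0,0,15,0,0,0.2,0,0,0,15,0,0,0.1,0,0,0,15,0,0,0,0,0,0,15]}}

```text
t: 11.68
tool_pos: [0.6676, -0.221, 0.0348]
tool_rot: [2.209, 2.232, 0.003]
contact_force: [-0.5, 0.3, -0.9]
opening: 0.022
grip_force: 64.1
```

>>> {"fn": "jog_arm", "kwargs": {"commands": [0,0,0.1,0,0,0,15,0,0,0.06,0,0,0,15,0,0,0,0,0,0,15,0,0,0,0,0,0,15]}}

```text
t: 12.18
tool_pos: [0.6674, -0.2211, 0.0251]
tool_rot: [2.209, 2.232, 0.003]
contact_force: [-0.5, 0.2, -1.7]
opening: 0.0221
grip_force: 64.1
```

>>> {"fn": "jog_arm", "kwargs": {"commands": [0,0,0.04,0,0,0,15,0,0,0.04,0,0,0,15,0,0,0,0,0,0,15,0,0,0,0,0,0,15]}}

```text
t: 12.68
tool_pos: [0.6677, -0.2211, 0.0223]
tool_rot: [2.209, 2.232, 0.002]
contact_force: [-4.9, 2.1, 7.2]
opening: 0.022
grip_force: 65.1
```

>>> {"fn": "jog_arm", "kwargs": {"commands": [0,0,0,0,0,0,45,0,0,0,0,0,0,45,0,0,0,0,0,0,45,0,0,-0.6,0,0,0,45,0,0,-0.8,0,0,0,45,0,0,-0.8,0,0,0,45,0,0,-0.3,0,0,0,45,0,0,0,0,0,0,45]}}

```text
t: 13.68
tool_pos: [0.6678, -0.2214, 0.1713]
tool_rot: [2.208, 2.23, 0.004]
contact_force: [-0.6, 0.8, -1.3]
opening: 0.0451
grip_force: 0.0
```

```bash
cat > look.py <<'E'
from h import *
import sys
def look(pic=None):
  for cam in("top","side"):
    d=eyes.get_image(cam)
    for s in nets.silhouettes(cam,"handle1")[:12]:
        P,uv=cloud(d,s["mask"])
        if s["p"]<.25 or len(P)<20: continue
        c=d["image"][uv[:,1],uv[:,0]].mean(0)
        if not(c[0]>200 and c[1]>180):continue
        q=P[P[:,2]>np.percentile(P[:,2],90)-.008];hi=d["image"][uv[:,1],uv[:,0]].astype(int)
        st=P[(hi.max(1)-hi.min(1)<25)&(P[:,2]>q[:,2].max()-.012)]
        print(cam,round(s["p"],2),rect(q),"z",np.median(q[:,2]).round(3),"bolster?",st.mean(0).round(3) if len(st)>3 else None)
    if pic and cam in pic: cv2.imwrite(f"pics/{cam}{pic[cam]}.png",cv2.resize(d["image"][:,:,::-1],(800,600)))
if __name__=="__main__": look(dict(a.split("=") for a in sys.argv[1:]))
E
python3 look.py top=4; python3 plan.py
```

```text
top 0.67 (array([ 0.6445, -0.0298,  0.0933,  0.0235]), np.float64(-0.006)) z 0.023 bolster? [ 0.635 -0.03   0.023]
top 0.64 (array([ 0.3766, -0.0278,  0.1395,  0.0233]), np.float64(-0.183)) z 0.022 bolster? None
top 0.56 (array([0.5401, 0.0637, 0.0917, 0.0243]), np.float64(1.179)) z 0.022 bolster? [0.544 0.07  0.022]
side 0.84 (array([ 0.646 , -0.0315,  0.0908,  0.0322]), np.float64(0.059)) z 0.024 bolster? [ 0.612 -0.031  0.024]
side 0.76 (array([ 0.4322, -0.0743,  0.0972,  0.0249]), np.float64(1.466)) z 0.025 bolster? [ 0.436 -0.037  0.025]
side 0.73 (array([ 0.6668, -0.2046,  0.1277,  0.0336]), np.float64(-1.425)) z 0.033 bolster? None
side 0.59 (array([0.5442, 0.0622, 0.0962, 0.0271]), np.float64(1.236)) z 0.024 bolster? [0.555 0.098 0.023]
now [ 0.6657 -0.2204  0.1667] thy 0.01 open 0.0448 F [ 0.4 -0.  -0.6] grip 0.0 t 13.875
0
```

View pics/top4.png

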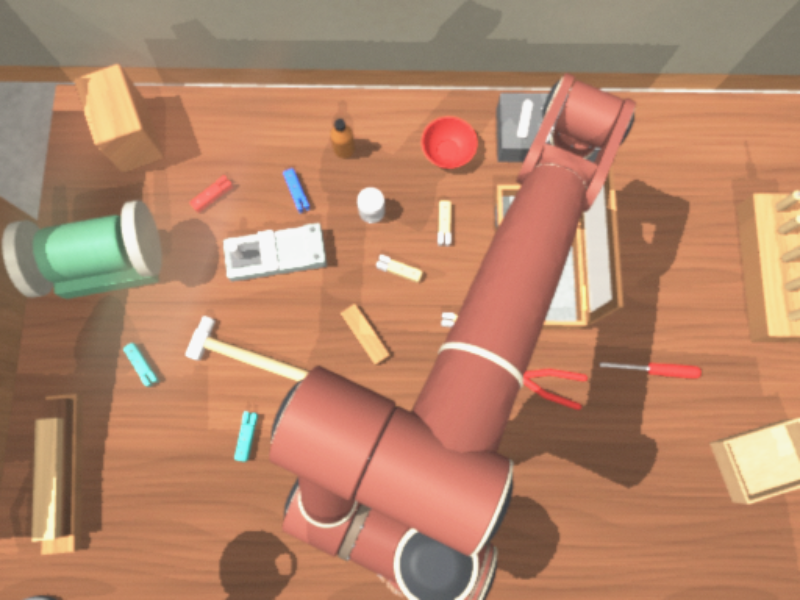

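Handle1 is in the far slot (its bench-side look is unblocked: handles at (445,222), (400,268) and (450,320) have not moved). The vise at (300,250) is empty. Next is the handle at (445,222).

```bash
python3 plan.py "[(.6455,-.0300,.10,1.57,45),(1,45),(.6455,-.0300,.008,1.57,45,.03),(1,45),(4,15)]"
```

```text
now [ 0.6657 -0.2204  0.1667] thy 0.01 open 0.0448 F [ 0.4 -0.  -0.6] grip 0.0 t 13.875
26
[0.2, -0.02, 0.07, 0, 0, -0.98, 45, 0.2, 0, 0.07, 0, 0, -0.97, 45, 0.2, 0.02, 0.07, 0, 0, -0.98, 45, 0.19, 0.04, 0.07, 0, 0, -0.97, 45, 0.19, 0.06, 0.07, 0, 0, -0.98, 45, 0.19, 0.07, 0.07, 0, 0, -0.97, 45, 0.17, 0.1, 0.07, 0, 0, -0.98, 45, 0.17, 0.11, 0.07, 0, 0, -0.97, 45, 0.15, 0.13, 0.07, 0, 0, -0.98, 45, 0.14, 0.14, 0.07, 0, -0.01, -0.97, 45, 0.13, 0.15, 0.07, 0, 0, -0.98, 45, 0.11, 0.17, 0.07, 0, 0, -0.97, 45, 0.1, 0.17, 0.07, 0, -0.01, -0.98, 45, 0.07, 0.18, 0.07, 0, 0, -0.97, 45, 0.06, 0.2, 0.07, 0.01, -0.01, -0.98, 45, 0.04, 0.19, 0.07, 0, 0, -0.97, 45, 0, 0, 0, 0, 0, 0, 45, 0, 0, 0.38, 0, 0, 0, 45, 0, 0, 0.39, 0, 0, 0, 45, 0, 0, 0.38, 0, 0, 0, 45]
[0, 0, 0.38, 0, 0, 0, 45, 0, 0, 0, 0, 0, 0, 45, 0, 0, 0, 0, 0, 0, 15, 0, 0, 0, 0, 0, 0, 15, 0, 0, 0, 0, 0, 0, 15, 0, 0, 0, 0, 0, 0, 15]
```

>>> {"fn": "jog_arm", "kwargs": {"commands": [0.2,-0.02,0.07,0,0,-0.98,45,0.2,0,0.07,0,0,-0.97,45,0.2,0.02,0.07,0,0,-0.98,45,0.19,0.04,0.07,0,0,-0.97,45,0.19,0.06,0.07,0,0,-0.98,45,0.19,0.07,0.07,0,0,-0.97,45,0.17,0.1,0.07,0,0,-0.98,45,0.17,0.11,0.07,0,0,-0.97,45,0.15,0.13,0.07,0,0,-0.98,45,0.14,0.14,0.07,0,-0.01,-0.97,45,0.13,0.15,0.07,0,0,-0.98,45,0.11,0.17,0.07,0,0,-0.97,45,0.1,0.17,0.07,0,0,-0.98,45,0.07,0.18,0.07,0,0,-0.97,45,0.06,0.2,0.07,0,0,-0.98,45,0.04,0.19,0.07,0,0,-0.97,45,0,0,0,0,0,0,45]}}

```text
t: 16.0
tool_pos: [0.6459, -0.03, 0.1004]
tool_rot: [-0.001, -3.14, -0.001]
contact_force: [0.3, 0.2, -0.9]
opening: 0.0448
grip_force: 0.0
```

```bash
python3 plan.py "[(.6455,-.0300,.008,1.57,45,.03),(1,45),(4,15),(.6455,-.0300,.13,1.57,15,.03)]"; python3 look.py
```

```text
now [ 0.6459 -0.03    0.1004] thy 1.57 open 0.0448 F [ 0.3  0.2 -0.9] grip 0.0 t 16.0
14
[0, 0, 0.38, 0, 0, 0, 45, 0, 0, 0.39, 0, -0.01, 0, 45, 0, 0, 0.38, 0, 0, 0, 45, 0.01, 0, 0.39, 0, -0.01, 0, 45, 0, 0, 0, 0, 0, 0, 45, 0, 0, 0, 0, 0, 0, 15, 0, 0, 0, 0, 0, 0, 15, 0, 0, 0, 0, 0, 0, 15, 0, 0, 0, 0, 0, 0, 15, 0, 0, -0.41, 0, 0, 0, 15, 0, 0, -0.4, 0, 0, 0, 15, 0, 0, -0.41, 0, 0, 0, 15, 0, 0, -0.41, 0, 0, 0, 15, -0.01, 0, -0.4, 0, 0, 0, 15]
top 0.78 (array([ 0.6649, -0.2192,  0.0934,  0.0243]), np.float64(-1.543)) z 0.03 bolster? [ 0.662 -0.183  0.031]
top 0.67 (array([0.5479, 0.0861, 0.0421, 0.0231]), np.float64(1.21)) z 0.022 bolster? [0.549 0.088 0.023]
top 0.25 (array([0.5647, 0.3685, 0.0911, 0.0782]), np.float64(-1.424)) z 0.045 bolster? [0.559 0.396 0.098]
side 0.66 (array([0.5753, 0.3242, 0.2063, 0.0856]), np.float64(-1.396)) z 0.043 bolster? [0.562 0.396 0.099]
side 0.65 (array([ 0.6472, -0.032 ,  0.0919,  0.0292]), np.float64(0.008)) z 0.024 bolster? [ 0.612 -0.03   0.024]
side 0.61 (array([ 0.4327, -0.074 ,  0.0925,  0.0237]), np.float64(1.473)) z 0.024 bolster? [ 0.435 -0.039  0.023]
```

>>> {"fn": "jog_arm", "kwargs": {"commands": [0,0,0.38,0,0,0,45,0,0,0.39,0,0,0,45,0,0,0.38,0,0,0,45,0,0,0.37,0,0,0,45,0,0,0,0,0,0,45,0,0,0,0,0,0,15,0,0,0,0,0,0,15,0,0,0,0,0,0,15,0,0,0,0,0,0,15]}}

```text
t: 17.32
tool_pos: [0.6486, -0.0309, 0.0129]
tool_rot: [0.001, 3.137, -0.001]
contact_force: [-0.0, 0.3, 2.5]
opening: 0.0224
grip_force: 60.8
```

```bash
python3 plan.py "[(.6455,-.0300,.13,1.57,15,.04),(.603,-.222,.13,.01,15),(1,15)]"
```

```text
now [ 0.6486 -0.0309  0.0129] thy 1.57 open 0.0224 F [-0.   0.3  2.5] grip 60.8 t 17.325
20
[0.01, 0, -0.65, 0, 0.02, 0, 15, 0.02, 0.01, -0.65, 0, 0.01, 0, 15, 0.01, 0, -0.65, -0.01, 0.02, 0, 15, 0.04, -0.2, 0, 0, 0, 0.98, 15, 0.03, -0.2, 0, 0, 0, 0.97, 15, 0, -0.21, 0, 0, 0, 0.98, 15, -0.01, -0.2, 0, 0, 0, 0.97, 15, -0.04, -0.2, 0, 0, 0, 0.98, 15, -0.05, -0.2, 0, 0, 0, 0.97, 15, -0.07, -0.19, 0, 0, 0, 0.98, 15, -0.1, -0.18, 0, 0, 0, 0.97, 15, -0.11, -0.18, 0, 0, 0, 0.98, 15, -0.12, -0.16, 0, 0, 0, 0.97, 15, -0.14, -0.15, 0, 0, 0, 0.98, 15, -0.16, -0.13, 0, 0, 0, 0.97, 15, -0.16, -0.12, 0, 0, 0, 0.98, 15, -0.18, -0.1, 0, 0, 0, 0.97, 15, -0.19, -0.09, 0, 0, 0, 0.98, 15, -0.19, -0.06, 0, 0, -0.01, 0.97, 15, 0, 0, 0, 0, 0, 0, 15]
```

>>> {"fn": "jog_arm", "kwargs": {"commands": [0,0,-0.65,0,0,0,15,0,0,-0.65,0,0,0,15,0,0,-0.65,0,0,0,15,0.04,-0.2,0,0,0,0.98,15,0.03,-0.2,0,0,0,0.97,15,0,-0.21,0,0,0,0.98,15,-0.01,-0.2,0,0,0,0.97,15,-0.04,-0.2,0,0,0,0.98,15,-0.05,-0.2,0,0,0,0.97,15,-0.07,-0.19,0,0,0,0.98,15,-0.1,-0.18,0,0,0,0.97,15,-0.11,-0.18,0,0,0,0.98,15,-0.12,-0.16,0,0,0,0.97,15,-0.14,-0.15,0,0,0,0.98,15,-0.16,-0.13,0,0,0,0.97,15,-0.16,-0.12,0,0,0,0.98,15,-0.18,-0.1,0,0,0,0.97,15,-0.19,-0.09,0,0,0,0.98,15,-0.19,-0.06,0,0,0,0.97,15,0,0,0,0,0,0,15]}}

```text
t: 19.82
tool_pos: [0.6044, -0.2229, 0.1283]
tool_rot: [2.209, 2.232, 0.002]
contact_force: [0.0, -0.2, -0.8]
opening: 0.022
grip_force: 60.3
```

```bash
python3 plan.py "[(.603,-.222,.024,.01,15,.03),(.603,-.222,.018,.01,15,.003),(1,15)]"
```

```text
now [ 0.6044 -0.2229  0.1283] thy 0.01 open 0.022 F [ 0.  -0.2 -0.8] grip 60.3 t 19.825
7
[0, -0.01, 0.43, 0.01, 0, 0, 15, 0.01, 0, 0.44, 0, 0, 0, 15, 0, -0.01, 0.43, 0.01, 0, 0, 15, 0, -0.01, 0.44, 0, 0, 0, 15, 0, 0, 0.05, 0, 0, 0, 15, 0, 0, 0.05, 0, 0, 0, 15, 0, 0, 0, 0, 0, 0, 15]
```

>>> {"fn": "jog_arm", "kwargs": {"commands": [0,-0.01,0.43,0,0,0,15,0,0,0.43,0,0,0,15,0,0,0.43,0,0,0,15,0,0,0.42,0,0,0,15,0,0,0.04,0,0,0,15,0,0,0,0,0,0,15,0,0,0,0,0,0,15]}}

```text
t: 20.7
tool_pos: [0.6053, -0.2227, 0.025]
tool_rot: [2.207, 2.23, 0.004]
contact_force: [-0.1, -0.1, -1.8]
opening: 0.0225
grip_force: 60.3
```

>>> {"fn": "jog_arm", "kwargs": {"commands": [0,0,0.05,0,0,0,15,0,0,0.05,0,0,0,15,0,0,0,0,0,0,15,0,0,0,0,0,0,15]}}

```text
t: 21.2
tool_pos: [0.6053, -0.2228, 0.0208]
tool_rot: [2.208, 2.231, 0.003]
contact_force: [-6.7, 2.8, 12.3]
opening: 0.0225
grip_force: 62.0
```

Contact with the case floor. I'll release and lift.

>>> {"fn": "jog_arm", "kwargs": {"commands": [0,0,0,0,0,0,45,0,0,0,0,0,0,45,0,0,0,0,0,0,45,0,0,-0.6,0,0,0,45,0,0,-0.7,0,0,0,45,0,0,-0.6,0,0,0,45,0,0,0,0,0,0,45]}}

```text
t: 22.08
tool_pos: [0.6066, -0.2237, 0.1361]
tool_rot: [2.204, 2.226, 0.006]
contact_force: [-1.0, 0.5, 0.1]
opening: 0.0446
grip_force: 0.0
```

```bash
python3 look.py;python3 plan.py "[(.5425,.0635,.1,-.365,45),(1,45)]"
```

```text
top 0.64 (array([0.4001, 0.1329, 0.1283, 0.0358]), np.float64(0.595)) z 0.021 bolster? None
top 0.56 (array([0.5414, 0.0641, 0.0929, 0.0245]), np.float64(1.227)) z 0.023 bolster? [0.544 0.07  0.023]
top 0.47 (array([ 0.3822, -0.0465,  0.123 ,  0.0501]), np.float64(-0.079)) z 0.022 bolster? None
side 0.79 (array([ 0.4321, -0.0714,  0.0941,  0.022 ]), np.float64(1.492)) z 0.024 bolster? [ 0.435 -0.038  0.024]
side 0.68 (array([0.5452, 0.0635, 0.0984, 0.0267]), np.float64(1.216)) z 0.024 bolster? [0.556 0.096 0.024]
side 0.5 (array([ 0.6678, -0.2228,  0.096 ,  0.0254]), np.float64(-1.532)) z 0.032 bolster? [ 0.669 -0.187  0.032]
side 0.43 (array([ 0.6065, -0.2208,  0.0953,  0.0254]), np.float64(1.565)) z 0.033 bolster? [ 0.606 -0.187  0.033]
now [ 0.6031 -0.2219  0.1295] thy 0.01 open 0.0448 F [-0.8 -0.6 -0.7] grip 0.0 t 22.275
7
[0.79, -0.16, 0.08, 0, 0, 0.62, 45, 0.79, -0.21, 0.09, 0, 0, 0.63, 45, 0.77, -0.26, 0.08, 0, 0, 0.62, 45, 0.75, -0.3, 0.08, 0, 0, 0.63, 45, 0.73, -0.36, 0.09, 0, -0.01, 0.62, 45, 0.7, -0.39, 0.08, -0.01, 0, 0.63, 45, 0, 0, 0, 0, 0, 0, 45]
```

>>> {"fn": "jog_arm", "kwargs": {"commands": [0.79,-0.16,0.08,0,0,0.62,45,0.79,-0.21,0.09,0,0,0.62,45,0.77,-0.26,0.08,0,0,0.62,45,0.75,-0.3,0.08,0,0,0.62,45,0.73,-0.36,0.09,0,0,0.6,45,0.7,-0.39,0.08,0,0,0.6,45,0,0,0,0,0,0,45,0,0,0,0,0,0,45]}}

```text
t: 23.28
tool_pos: [0.5428, 0.0624, 0.1003]
tool_rot: [2.58, 1.791, 0.0]
contact_force: [-0.2, 0.0, -0.1]
opening: 0.0449
grip_force: 0.0
```

```bash
python3 plan.py "[(.5430,.0637,.009,-.356,45,.03),(1,45),(4,15),(.543,.0637,.13,-.356,15,.04)]"; python3 look.py
```

```text
now [0.5428 0.0624 0.1003] thy -0.357 open 0.0449 F [-0.2  0.  -0.1] grip 0.0 t 23.275
13
[0.01, 0, 0.38, 0, 0, 0, 45, 0, 0, 0.38, 0, 0, 0, 45, 0.01, 0, 0.38, 0.01, 0, -0.01, 45, 0, -0.01, 0.38, 0, 0, 0, 45, 0, 0, 0, 0, 0, 0, 45, 0, 0, 0, 0, 0, 0, 15, 0, 0, 0, 0, 0, 0, 15, 0, 0, 0, 0, 0, 0, 15, 0, 0, 0, 0, 0, 0, 15, 0, 0, -0.5, 0, 0, 0, 15, 0, 0, -0.51, 0, 0, 0, 15, 0, 0, -0.5, 0, 0, 0, 15, 0, 0, -0.5, 0, 0, 0, 15]
top 0.78 (array([ 0.428 , -0.0713,  0.0871,  0.0212]), np.float64(1.485)) z 0.022 bolster? [ 0.432 -0.051  0.023]
top 0.65 (array([ 0.6642, -0.2181,  0.0907,  0.0246]), np.float64(-1.552)) z 0.03 bolster? [ 0.666 -0.199  0.031]
top 0.54 (array([ 0.6036, -0.2201,  0.0945,  0.0251]), np.float64(-1.561)) z 0.03 bolster? [ 0.604 -0.2    0.031]
side 0.73 (array([0.5449, 0.0644, 0.0941, 0.0286]), np.float64(1.209)) z 0.024 bolster? [0.556 0.096 0.024]
side 0.64 (array([ 0.605 , -0.2246,  0.0933,  0.024 ]), np.float64(-1.52)) z 0.032 bolster? None
side 0.46 (array([ 0.4331, -0.0733,  0.0965,  0.0255]), np.float64(1.456)) z 0.024 bolster? [ 0.436 -0.039  0.024]
```

>>> {"fn": "jog_arm", "kwargs": {"commands": [0.01,0,0.38,0,0,0,45,0,0,0.38,0,0,0,45,0.01,0,0.38,0,0,0,45,0,0,0.38,0,0,0,45,0,0,0,0,0,0,45,0,0,0,0,0,0,15,0,0,0,0,0,0,15,0,0,0,0,0,0,15,0,0,0,0,0,0,15,0,0,-0.5,0,0,0,15,0,0,-0.5,0,0,0,15,0,0,-0.5,0,0,0,15,0,0,-0.5,0,0,0,15,0,0,0,0,0,0,15]}}

```text
t: 25.22
tool_pos: [0.5452, 0.0639, 0.1325]
tool_rot: [2.578, 1.788, 0.01]
contact_force: [0.5, 0.1, -2.4]
opening: 0.0223
grip_force: 61.3
```

```bash
python3 plan.py "[(.539,-.222,.13,.01,15),(1,15)]"
```

```text
now [0.5452 0.0639 0.1325] thy -0.358 open 0.0223 F [ 0.5  0.1 -2.4] grip 61.3 t 25.225
6
[-0.9, 0.31, 0.01, 0.02, 0, -0.74, 15, -0.92, 0.25, 0.01, 0.01, 0, -0.73, 15, -0.94, 0.18, 0, 0.02, 0, -0.74, 15, -0.94, 0.11, 0.01, 0.01, -0.01, -0.73, 15, -0.96, 0.04, 0.01, 0.02, 0, -0.74, 15, 0, 0, 0, 0, 0, 0, 15]
```

>>> {"fn": "jog_arm", "kwargs": {"commands": [-0.9,0.31,0,0,0,-0.74,15,-0.92,0.25,0,0,0,-0.73,15,-0.94,0.18,0,0,0,-0.74,15,-0.94,0.11,0,0,0,-0.73,15,-0.96,0.04,0,0,0,-0.74,15,0,0,0,0,0,0,15,0,0,0,0,0,0,15]}}

```text
t: 26.1
tool_pos: [0.5363, -0.2215, 0.1281]
tool_rot: [-2.21, -2.23, -0.002]
contact_force: [0.0, 1.1, -2.3]
opening: 0.0224
grip_force: 61.2
```

```bash
python3 plan.py "[(.540,-.222,.026,.01,15,.03),(1,15)]"
```

```text
now [ 0.5363 -0.2215  0.1281] thy 0.009 open 0.0224 F [ 0.   1.1 -2.3] grip 61.2 t 26.1
5
[0, 0.02, 0.43, 0, -0.01, 0, 15, -0.01, 0.01, 0.42, 0, 0, 0, 15, 0, 0.02, 0.43, 0, -0.01, 0, 15, 0, 0.01, 0.42, 0, 0, -0.01, 15, 0, 0, 0, 0, 0, 0, 15]
```

>>> {"fn": "jog_arm", "kwargs": {"commands": [0,0.02,0.43,0,0,0,15,0,0.01,0.43,0,0,0,15,0,0.01,0.43,0,0,0,15,0,0.01,0.42,0,0,0,15,0,0,0.04,0,0,0,15,0,0,0.04,0,0,0,15,0,0,0,0,0,0,15,0,0,0,0,0,0,15]}}

```text
t: 27.1
tool_pos: [0.5415, -0.2227, 0.0241]
tool_rot: [2.207, 2.23, 0.004]
contact_force: [0.1, -0.1, -2.3]
opening: 0.0222
grip_force: 61.2
```

>>> {"fn": "jog_arm", "kwargs": {"commands": [0,0,0.04,0,0,0,15,0,0,0.03,0,0,0,15,0,0,0.02,0,0,0,15,0,0,0,0,0,0,15]}}

```text
t: 27.6
tool_pos: [0.541, -0.2226, 0.0197]
tool_rot: [2.209, 2.232, 0.002]
contact_force: [-5.6, 3.0, 11.7]
opening: 0.0222
grip_force: 62.8
```

>>> {"fn": "jog_arm", "kwargs": {"commands": [0,0,0,0,0,0,45,0,0,0,0,0,0,45,0,0,0,0,0,0,45,0,0,-0.6,0,0,0,45,0,0,-0.7,0,0,0,45,0,0,-0.6,0,0,0,45,0,0,0,0,0,0,45]}}

```text
t: 28.48
tool_pos: [0.5427, -0.2236, 0.1357]
tool_rot: [2.204, 2.226, 0.006]
contact_force: [-0.7, -0.3, -0.5]
opening: 0.0449
grip_force: 0.0
```

```bash
python3 look.py;python3 plan.py "[(.4315,-.0725,.1,-.1,45),(1,45)]"
```

```text
top 0.61 (array([ 0.6415, -0.1883,  0.0425,  0.0248]), np.float64(-1.559)) z 0.031 bolster? [ 0.641 -0.181  0.031]
top 0.49 (array([ 0.4307, -0.0626,  0.0712,  0.0238]), np.float64(1.475)) z 0.022 bolster? [ 0.431 -0.06   0.023]
side 0.73 (array([ 0.5415, -0.2106,  0.1216,  0.0251]), np.float64(-1.55)) z 0.032 bolster? None
side 0.61 (array([ 0.6684, -0.2178,  0.0839,  0.0241]), np.float64(-1.566)) z 0.034 bolster? [ 0.667 -0.188  0.033]
side 0.52 (array([ 0.6442, -0.2183,  0.0893,  0.0244]), np.float64(1.563)) z 0.033 bolster? [ 0.643 -0.185  0.033]
side 0.52 (array([ 0.4336, -0.0746,  0.0967,  0.0252]), np.float64(1.486)) z 0.024 bolster? [ 0.435 -0.04   0.024]
now [ 0.5393 -0.2217  0.1295] thy 0.01 open 0.0449 F [-0.  -0.1 -0.2] grip 0.0 t 28.675
5
[0.63, -0.44, 0.12, 0, 0, 0.27, 45, 0.61, -0.46, 0.13, 0, 0, 0.28, 45, 0.6, -0.48, 0.12, 0, -0.01, 0.27, 45, 0.59, -0.49, 0.12, 0, 0, 0.28, 45, 0, 0, 0, 0, 0, 0, 45]
```

The second handle in the case shifted to x=0.643. It is still flat and square beside handle1, so that's fine. On to the last one.

>>> {"fn": "jog_arm", "kwargs": {"commands": [0.63,-0.44,0.12,0,0,0.27,45,0.61,-0.46,0.12,0,0,0.28,45,0.6,-0.48,0.12,0,0,0.27,45,0.59,-0.49,0.12,0,0,0.28,45,0,0,0,0,0,0,45,0,0,0,0,0,0,45]}}

```text
t: 29.42
tool_pos: [0.4327, -0.0731, 0.1018]
tool_rot: [2.328, 2.107, 0.002]
contact_force: [0.2, -0.5, 0.3]
opening: 0.0448
grip_force: 0.0
```

```bash
python3 look.py;python3 plan.py "[(.4315,-.0730,.010,-.1,45,.03),(1,45)]"
```

```text
top 0.7 (array([ 0.6643, -0.2182,  0.0919,  0.0231]), np.float64(-1.546)) z 0.031 bolster? [ 0.667 -0.199  0.032]
top 0.62 (array([ 0.6399, -0.2115,  0.0896,  0.0243]), np.float64(1.569)) z 0.031 bolster? [ 0.642 -0.194  0.031]
top 0.57 (array([ 0.4267, -0.1114,  0.0167,  0.014 ]), np.float64(-0.075)) z 0.023 bolster? None
side 0.66 (array([ 0.6436, -0.2094,  0.1064,  0.0247]), np.float64(1.489)) z 0.032 bolster? None
side 0.65 (array([ 0.4325, -0.0712,  0.0924,  0.0247]), np.float64(1.456)) z 0.024 bolster? [ 0.435 -0.038  0.024]
side 0.47 (array([ 0.5411, -0.1939,  0.0424,  0.0171]), np.float64(-1.234)) z 0.031 bolster? [ 0.54  -0.192  0.032]
now [ 0.4335 -0.0738  0.1027] thy -0.101 open 0.0449 F [-0.1  0.1 -0.2] grip 0.0 t 29.625
5
[0, -0.01, 0.39, 0.01, 0, 0, 45, 0.01, -0.01, 0.38, 0.01, 0, 0, 45, 0, -0.01, 0.39, 0, 0, 0, 45, 0, -0.01, 0.39, 0.01, 0, -0.01, 45, 0, 0, 0, 0, 0, 0, 45]
```

>>> {"fn": "jog_arm", "kwargs": {"commands": [0,-0.01,0.39,0,0,0,45,0.01,0,0.38,0,0,0,45,0,0,0.38,0,0,0,45,0,0,0.37,0,0,0,45,0,0,0,0,0,0,45,0,0,0,0,0,0,15,0,0,0,0,0,0,15,0,0,0,0,0,0,15,0,0,0,0,0,0,15,0,0,-0.5,0,0,0,15,0,0,-0.5,0,0,0,15,0,0,-0.5,0,0,0,15,0,0,-0.5,0,0,0,15,0,0,0,0,0,0,15]}}

```text
t: 31.38
tool_pos: [0.4336, -0.0728, 0.1332]
tool_rot: [2.325, 2.104, 0.007]
contact_force: [-0.4, -0.4, -1.6]
opening: 0.0222
grip_force: 60.8
```

```bash
python3 plan.py "[(.479,-.222,.13,.01,15,.05),(1,15)]"
```

```text
now [ 0.4336 -0.0728  0.1332] thy -0.1 open 0.0222 F [-0.4 -0.4 -1.6] grip 60.8 t 31.375
5
[-0.6, 0.25, 0.02, 0.02, 0, -0.27, 15, -0.61, 0.23, 0.01, 0.02, 0, -0.28, 15, -0.61, 0.22, 0.02, 0.02, 0.01, -0.27, 15, -0.62, 0.2, 0.01, 0.01, 0, -0.28, 15, 0, 0, 0, 0, 0, 0, 15]
```

>>> {"fn": "jog_arm", "kwargs": {"commands": [-0.6,0.25,0,0,0,-0.27,15,-0.61,0.23,0,0,0,-0.27,15,-0.61,0.22,0,0,0,-0.27,15,-0.62,0.2,0,0,0,-0.27,15,0,0,0,0,0,0,15,0,0,0,0,0,0,15]}}

```text
t: 32.12
tool_pos: [0.4762, -0.2208, 0.1292]
tool_rot: [-2.212, -2.229, -0.002]
contact_force: [0.2, -0.3, -2.2]
opening: 0.0223
grip_force: 60.8
```

```bash
python3 plan.py "[(.479,-.222,.026,.01,15,.03),(1,15)]"
```

```text
now [ 0.4762 -0.2208  0.1292] thy 0.008 open 0.0223 F [ 0.2 -0.3 -2.2] grip 60.8 t 32.125
5
[-0.01, 0.01, 0.43, 0, -0.01, -0.01, 15, 0, 0.01, 0.43, 0, 0, 0, 15, -0.01, 0.01, 0.43, 0, -0.01, -0.01, 15, 0, 0.02, 0.43, 0, 0, 0, 15, 0, 0, 0, 0, 0, 0, 15]
```

>>> {"fn": "jog_arm", "kwargs": {"commands": [0,0.01,0.43,0,0,0,15,0,0.01,0.43,0,0,0,15,0,0.01,0.43,0,0,0,15,0,0.01,0.42,0,0,0,15,0,0,0.04,0,0,0,15,0,0,0.04,0,0,0,15,0,0,0.03,0,0,0,15,0,0,0,0,0,0,15,0,0,0,0,0,0,15]}}

```text
t: 33.25
tool_pos: [0.4805, -0.2221, 0.0228]
tool_rot: [2.21, 2.228, 0.003]
contact_force: [-0.4, -0.5, -2.0]
opening: 0.0222
grip_force: 60.7
```

>>> {"fn": "jog_arm", "kwargs": {"commands": [0,0,0.04,0,0,0,15,0,0,0.03,0,0,0,15,0,0,0,0,0,0,15,0,0,0,0,0,0,15]}}

```text
t: 33.75
tool_pos: [0.4806, -0.2221, 0.0205]
tool_rot: [2.211, 2.229, 0.002]
contact_force: [-7.2, 3.8, 14.5]
opening: 0.0222
grip_force: 62.7
```

>>> {"fn": "jog_arm", "kwargs": {"commands": [0,0,0,0,0,0,45,0,0,0,0,0,0,45,0,0,0,0,0,0,45,0,0,-0.6,0,0,0,45,0,0,-0.7,0,0,0,45,0,0,-0.8,0,0,0,45,0,0,-0.8,0,0,0,45,0,0,0,0,0,0,45]}}

```text
t: 34.75
tool_pos: [0.4822, -0.2234, 0.1974]
tool_rot: [2.204, 2.222, 0.006]
contact_force: [0.1, 0.7, 0.3]
opening: 0.045
grip_force: 0.0
```

```bash
python3 plan.py "[(.5610,.3960,.18,1.754,45),(1,45)]"
```

```text
now [ 0.4822 -0.2234  0.1974] thy 0.008 open 0.045 F [0.1 0.7 0.3] grip 0.0 t 34.75
19
[0.57, 0.08, 0.01, 0, 0.01, -0.97, 45, 0.57, 0.13, 0.02, 0, 0.01, -0.97, 45, 0.54, 0.19, 0.01, 0, 0.01, -0.97, 45, 0.53, 0.24, 0.02, 0, 0.01, -0.97, 45, 0.5, 0.28, 0.01, 0, 0.01, -0.97, 45, 0.47, 0.34, 0.02, 0, 0.01, -0.97, 45, 0.44, 0.38, 0.02, 0, 0.01, -0.97, 45, 0.4, 0.42, 0.01, 0, 0.01, -0.97, 45, 0.35, 0.46, 0.02, 0, 0.01, -0.97, 45, 0.31, 0.48, 0.02, 0, 0.01, -0.97, 45, 0.26, 0.52, 0.02, 0.01, 0.01, -0.97, 45, 0.21, 0.54, 0.02, 0, 0.01, -0.97, 45, 0.15, 0.56, 0.01, 0.01, 0.01, -0.97, 45, 0.1, 0.57, 0.02, 0.01, 0.01, -0.97, 45, 0.05, 0.57, 0.02, 0, 0, -0.97, 45, -0.01, 0.58, 0.02, 0.01, 0.01, -0.97, 45, -0.07, 0.57, 0.01, 0, 0, -0.97, 45, -0.12, 0.57, 0.02, 0.01, 0.01, -0.97, 45, 0, 0, 0, 0, 0, 0, 45]
```

>>> {"fn": "jog_arm", "kwargs": {"commands": [0.57,0.08,0.01,0,0,-0.97,45,0.57,0.13,0.02,0,0,-0.97,45,0.54,0.19,0.01,0,0,-0.97,45,0.53,0.24,0.02,0,0,-0.97,45,0.5,0.28,0.01,0,0,-0.97,45,0.47,0.34,0.02,0,0,-0.97,45,0.44,0.38,0.02,0,0,-0.97,45,0.4,0.42,0.01,0,0,-0.97,45,0.35,0.46,0.02,0,0,-0.97,45,0.31,0.48,0.02,0,0,-0.97,45,0.26,0.52,0.02,0,0,-0.97,45,0.21,0.54,0.02,0,0,-0.97,45,0.15,0.56,0.01,0,0,-0.97,45,0.1,0.57,0.02,0,0,-0.97,45,0.05,0.57,0.02,0,0,-0.97,45,0,0.58,0.02,0,0,-0.97,45,-0.07,0.57,0.01,0,0,-0.97,45,-0.12,0.57,0.02,0,0,-0.97,45,0,0,0,0,0,0,45,0,0,0,0,0,0,45]}}

```text
t: 37.25
tool_pos: [0.5573, 0.3969, 0.1725]
tool_rot: [-0.286, 3.128, -0.003]
contact_force: [0.7, 0.5, -0.2]
opening: 0.0449
grip_force: 0.0
```

```bash
python3 look.py top=5; python3 plan.py "[(.5605,.3960,.068,1.754,45,.04),(1,45)]"
```

```text
top 0.74 (array([ 0.4771, -0.2221,  0.0947,  0.0245]), np.float64(1.544)) z 0.031 bolster? [ 0.48  -0.204  0.031]
top 0.66 (array([ 0.5372, -0.2223,  0.0912,  0.0249]), np.float64(1.527)) z 0.03 bolster? [ 0.54  -0.207  0.031]
top 0.57 (array([ 0.6642, -0.2198,  0.0938,  0.0242]), np.float64(-1.568)) z 0.031 bolster? [ 0.667 -0.206  0.031]
top 0.48 (array([ 0.6406, -0.214 ,  0.0896,  0.0263]), np.float64(1.54)) z 0.03 bolster? [ 0.643 -0.202  0.031]
side 0.54 (array([0.5586, 0.4063, 0.0402, 0.0169]), np.float64(-1.218)) z 0.095 bolster? None
now [0.5579 0.3967 0.1739] thy 1.753 open 0.045 F [-0.4 -0.2  0.3] grip 0.0 t 37.45
4
[-0.01, -0.01, 0.59, 0, 0.01, 0, 45, -0.01, 0, 0.59, 0, 0.01, -0.01, 45, -0.02, -0.01, 0.59, -0.01, 0, 0, 45, 0, 0, 0, 0, 0, 0, 45]
```

View pics/top5.png

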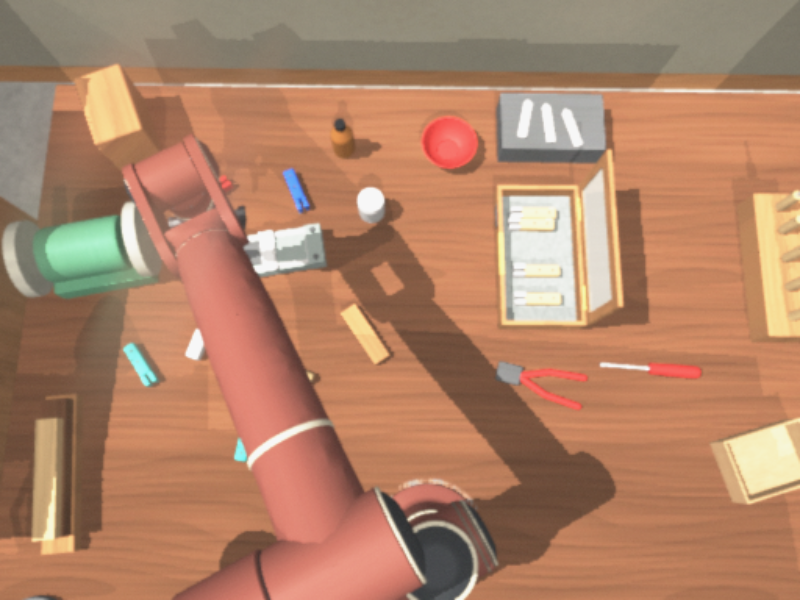

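All four handles lie square in the case: (540,214), (540,224), (537,270) and (537,298), bolsters to the left towards the mark. Now I'll shut the jaw.

>>> {"fn": "jog_arm", "kwargs": {"commands": [-0.01,-0.01,0.59,0,0,0,45,-0.01,0,0.59,0,0,0,45,-0.02,-0.01,0.55,0,0,0,45,0,0,0,0,0,0,10,0,0,0,0,0,0,10,0,0,0,0,0,0,10,0,0,0,0,0,0,10], "newtons": 40}}

```text
t: 38.33
tool_pos: [0.5604, 0.3961, 0.0701]
tool_rot: [-0.287, 3.127, -0.003]
contact_force: [-0.2, -4.6, -5.5]
opening: 0.0163
grip_force: 40.2
```

Now -y tool (towards the fixed jaw), 54 mm in small steps.

>>> {"fn": "jog_arm", "kwargs": {"commands": [0,-0.1,0,0,0,0,10,0,-0.1,0,0,0,0,10,0,-0.1,0,0,0,0,10,0,-0.1,0,0,0,0,10,0,-0.1,0,0,0,0,10,0,-0.1,0,0,0,0,10,0,-0.1,0,0,0,0,10,0,-0.1,0,0,0,0,10,0,-0.1,0,0,0,0,10,0,0,0,0,0,0,10,0,0,0,0,0,0,10]}}

```text
t: 39.7
tool_pos: [0.5695, 0.3455, 0.0701]
tool_rot: [-0.288, 3.127, 0.004]
contact_force: [-3.4, 4.1, -9.0]
opening: 0.0166
grip_force: 40.1
```

>>> {"fn": "jog_arm", "kwargs": {"commands": [0,-0.05,0,0,0,0,10,0,-0.05,0,0,0,0,10,0,-0.04,0,0,0,0,10,0,0,0,0,0,0,10,0,0,0,0,0,0,10]}}

```text
t: 40.33
tool_pos: [0.5709, 0.3375, 0.0701]
tool_rot: [-0.288, 3.127, 0.005]
contact_force: [-1.7, 5.9, -8.5]
opening: 0.0171
grip_force: 40.1
```

>>> {"fn": "jog_arm", "kwargs": {"commands": [0,-0.03,0,0,0,0,10,0,-0.03,0,0,0,0,10,0,0,0,0,0,0,10]}}

```text
t: 40.7
tool_pos: [0.5715, 0.3341, 0.0701]
tool_rot: [-0.288, 3.127, 0.006]
contact_force: [-2.9, 5.7, -8.9]
opening: 0.0162
grip_force: 40.1
```

>>> {"fn": "jog_arm", "kwargs": {"commands": [0,-0.03,0,0,0,0,10,0,-0.03,0,0,0,0,10,0,0,0,0,0,0,10]}}

```text
t: 41.08
tool_pos: [0.5718, 0.3326, 0.0701]
tool_rot: [-0.288, 3.127, 0.012]
contact_force: [-3.3, 12.4, -10.7]
opening: 0.0166
grip_force: 40.2
```

The jaw has hit its stop (12 N). I'll release, rise and head for the outer side of the lid.

>>> {"fn": "jog_arm", "kwargs": {"commands": [0,0.03,0,0,0,0,40,0,0,0,0,0,0,40,0,0,0,0,0,0,40,0,0,-0.7,0,0,0,40,0,0,-0.9,0,0,0,40,0,0,-0.9,0,0,0,40,0,0,-0.9,0,0,0,0,0,0,-0.6,0,0,0,0,0,0,0,0,0,0,0]}}

```text
t: 42.2
tool_pos: [0.5743, 0.3307, 0.3165]
tool_rot: [-0.285, 3.116, 0.004]
contact_force: [0.4, -0.2, -0.3]
opening: 0.0003
grip_force: 0.0
```

```bash
python3 - <<'E'
from h import *
for cam in("top","side"):
    d=eyes.get_image(cam);P,uv=cloud(d,np.ones((384,512),bool))
    b=(P[:,0]>.5)&(P[:,0]<.65)&(P[:,1]>.28)&(P[:,1]<.45)&(P[:,2]>.085)&(P[:,2]<.108)
    print(cam,"post",b.sum(),P[b].mean(0).round(4))
E
python3 plan.py "[(.571,-.385,.31,.01,0),(1,0)]"
```

```text
top post 0 [nan nan nan]
side post 52 [0.5726 0.3347 0.0972]
now [0.5726 0.3301 0.3105] thy 1.754 open 0.0002 F [-0.5 -0.2  0. ] grip 0.0 t 42.3
19
[0.12, -0.65, 0, 0, 0, 0.97, 0, 0.06, -0.66, 0, 0, 0, 0.97, 0, -0.01, -0.66, 0, 0, 0, 0.97, 0, -0.07, -0.66, 0, 0, 0, 0.97, 0, -0.13, -0.65, 0, 0, 0, 0.97, 0, -0.2, -0.63, 0, 0, 0, 0.97, 0, -0.25, -0.61, 0, 0, 0, 0.97, 0, -0.32, -0.59, 0, 0, 0, 0.97, 0, -0.36, -0.55, 0, 0, 0, 0.97, 0, -0.42, -0.51, 0, 0, 0, 0.97, 0, -0.47, -0.47, 0, 0, 0, 0.97, 0, -0.51, -0.42, 0.01, 0, 0, 0.97, 0, -0.55, -0.37, 0, 0.01, 0, 0.97, 0, -0.58, -0.31, 0, 0, 0, 0.97, 0, -0.62, -0.26, 0, 0.01, 0, 0.96, 0, -0.63, -0.19, 0, 0.01, 0, 0.97, 0, -0.65, -0.14, 0, 0, 0.01, 0.96, 0, -0.65, -0.07, 0, 0.01, 0, 0.97, 0, 0, 0, 0, 0, 0, 0, 0]<stdin>:5: RuntimeWarning: Mean of empty slice.
  ret = um.true_divide(
```

>>> {"fn": "jog_arm", "kwargs": {"commands": [0.12,-0.65,0,0,0,0.97,0,0.06,-0.66,0,0,0,0.97,0,-0.01,-0.66,0,0,0,0.97,0,-0.07,-0.66,0,0,0,0.97,0,-0.13,-0.65,0,0,0,0.97,0,-0.2,-0.63,0,0,0,0.97,0,-0.25,-0.61,0,0,0,0.97,0,-0.32,-0.59,0,0,0,0.97,0,-0.36,-0.55,0,0,0,0.97,0,-0.42,-0.51,0,0,0,0.97,0,-0.47,-0.47,0,0,0,0.97,0,-0.51,-0.42,0,0,0,0.97,0,-0.55,-0.37,0,0,0,0.97,0,-0.58,-0.31,0,0,0,0.97,0,-0.62,-0.26,0,0,0,0.97,0,-0.63,-0.19,0,0,0,0.97,0,-0.65,-0.14,0,0,0,0.97,0,-0.65,-0.07,0,0,0,0.97,0,0,0,0,0,0,0,0,0,0,0,0,0,0,0]}}

```text
t: 44.8
tool_pos: [0.5705, -0.3839, 0.3084]
tool_rot: [-2.211, -2.23, -0.003]
contact_force: [0.9, 0.3, 0.1]
opening: 0.0001
grip_force: 0.0
```

```bash
python3 look.py side=6
python3 - <<'E'
from h import *
for cam in("top",):
    d=eyes.get_image(cam);P,uv=cloud(d,np.ones((384,512),bool))
    b=(P[:,0]>.5)&(P[:,0]<.65)&(P[:,1]>.28)&(P[:,1]<.45)&(P[:,2]>.085)&(P[:,2]<.108)
    print(cam,"post",b.sum(),P[b].mean(0).round(4))
E
python3 plan.py "[(.571,-.37,.195,.01,0,.03),(1,0)]"
```

```text
top 0.78 (array([ 0.4789, -0.2193,  0.0887,  0.025 ]), np.float64(-1.553)) z 0.031 bolster? [ 0.479 -0.193  0.03 ]
top 0.7 (array([ 0.6407, -0.2143,  0.0902,  0.024 ]), np.float64(1.56)) z 0.031 bolster? [ 0.642 -0.19   0.031]
top 0.7 (array([0.5741, 0.3063, 0.0924, 0.0811]), np.float64(-1.368)) z 0.043 bolster? [0.57  0.334 0.097]
top 0.67 (array([ 0.5388, -0.2214,  0.0938,  0.0248]), np.float64(-1.56)) z 0.03 bolster? [ 0.539 -0.195  0.032]
top 0.48 (array([ 0.6649, -0.2199,  0.0933,  0.0233]), np.float64(-1.558)) z 0.03 bolster? [ 0.666 -0.196  0.03 ]
top 0.44 (array([0.4009, 0.1334, 0.1298, 0.0359]), np.float64(0.604)) z 0.021 bolster? None
side 0.67 (array([ 0.6674, -0.205 ,  0.121 ,  0.03  ]), np.float64(-1.498)) z 0.033 bolster? None
side 0.67 (array([ 0.4816, -0.2251,  0.1004,  0.025 ]), np.float64(1.563)) z 0.032 bolster? [ 0.48  -0.189  0.032]
side 0.55 (array([ 0.6421, -0.2165,  0.0904,  0.0234]), np.float64(-1.557)) z 0.032 bolster? [ 0.642 -0.183  0.032]
side 0.48 (array([ 0.5405, -0.2212,  0.0904,  0.023 ]), np.float64(1.565)) z 0.033 bolster? [ 0.539 -0.189  0.031]
top post 31 [0.5695 0.3336 0.097 ]
now [ 0.5711 -0.3835  0.3106] thy 0.009 open 0.0 F [ 0.5 -0.2 -0.5] grip 0.0 t 45.05
5
[0.06, 0, 0.48, 0.01, 0, 0, 0, 0.05, 0, 0.48, 0.01, 0, 0, 0, 0.06, 0, 0.48, 0, 0, 0, 0, 0.06, 0, 0.49, 0.01, 0, -0.01, 0, 0, 0, 0, 0, 0, 0, 0]
```

View pics/side6.png

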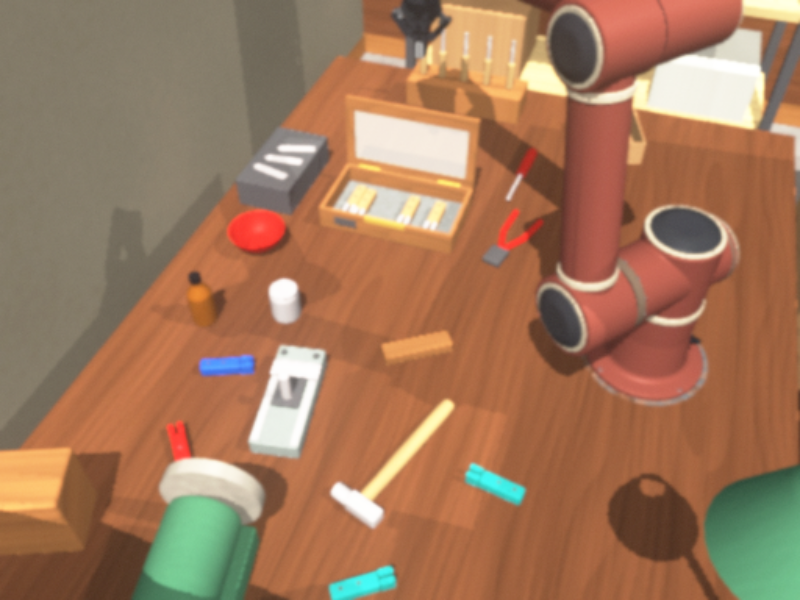

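The jaw is shut (post at (286,385)), the four handles lie in the case, and the gripper at (420,25) is behind the lid with the arm well clear. I'll descend behind the lid.

>>> {"fn": "jog_arm", "kwargs": {"commands": [0.05,0,0.48,0,0,0,0,0.05,0,0.48,0,0,0,0,0.05,0,0.48,0,0,0,0,0.05,0,0.48,0,0,0,0,0,0,0,0,0,0,0,0,0,0,0,0,0,0]}}

```text
t: 45.8
tool_pos: [0.5717, -0.3728, 0.1969]
tool_rot: [2.209, 2.228, 0.003]
contact_force: [-0.1, 0.2, 0.7]
opening: 0.0002
grip_force: 0.0
```

```bash
W=$(python3 - <<'E'
import numpy as np
h=(-.313,.05);r=.148;w=[]
for t in np.r_[1.6:.05:-.1,.04]:
    y=h[0]+r*np.cos(t)-.008*np.sin(t)-.011;z=h[1]+r*np.sin(t)+.008*np.cos(t)
    w.append((.571,round(float(y),4),round(float(z),4),.01,0))
print(w)
E
); echo $W; python3 plan.py "$W"
```

```text
[(0.571, -0.3363, 0.1977, 0.01, 0), (0.571, -0.3215, 0.1982, 0.01, 0), (0.571, -0.3067, 0.1972, 0.01, 0), (0.571, -0.2921, 0.1947, 0.01, 0), (0.571, -0.2778, 0.1908, 0.01, 0), (0.571, -0.264, 0.1855, 0.01, 0), (0.571, -0.2508, 0.1789, 0.01, 0), (0.571, -0.2383, 0.1709, 0.01, 0), (0.571, -0.2266, 0.1617, 0.01, 0), (0.571, -0.216, 0.1515, 0.01, 0), (0.571, -0.2064, 0.1402, 0.01, 0), (0.571, -0.198, 0.128, 0.01, 0), (0.571, -0.1908, 0.115, 0.01, 0), (0.571, -0.185, 0.1014, 0.01, 0), (0.571, -0.1805, 0.0872, 0.01, 0), (0.571, -0.1775, 0.0727, 0.01, 0), (0.571, -0.1764, 0.0639, 0.01, 0)]
now [ 0.5717 -0.3728  0.1969] thy 0.008 open 0.0002 F [-0.1  0.2  0.7] grip 0.0 t 45.8
17
[0.61, -0.01, -0.02, 0.04, 0.02, -0.02, 0, 0.24, 0.01, 0, 0, 0, 0, 0, 0.25, 0, 0.01, 0, 0, 0, 0, 0.24, 0, 0.05, 0, 0, 0, 0, 0.24, 0, 0.06, 0, 0, 0, 0, 0.23, 0.01, 0.09, 0, 0, 0, 0, 0.22, 0, 0.11, 0, 0, 0, 0, 0.21, 0, 0.13, 0, 0, 0, 0, 0.2, 0, 0.16, 0, 0, 0, 0, 0.17, 0, 0.17, 0, 0, 0, 0, 0.16, 0.01, 0.18, 0, 0, 0, 0, 0.14, 0, 0.21, 0, 0, 0, 0, 0.12, 0, 0.21, 0, 0, 0, 0, 0.1, 0, 0.23, 0, 0, 0, 0, 0.07, 0, 0.24, 0, 0, 0, 0, 0.05, 0, 0.24, 0, 0, 0, 0, 0.02, 0, 0.15, 0, 0, 0, 0]
```

>>> {"fn": "jog_arm", "kwargs": {"commands": [0.3,0,0,0,0,0,0,0.3,0,0,0,0,0,0,0.12,0,0,0,0,0,0,0.12,0,0,0,0,0,0,0.12,0,0.01,0,0,0,0,0.12,0,0.02,0,0,0,0,0.12,0,0.02,0,0,0,0,0.12,0,0.03,0,0,0,0,0,0,0,0,0,0,0]}}

```text
t: 46.92
tool_pos: [0.5702, -0.2922, 0.1895]
tool_rot: [-2.212, -2.231, -0.003]
contact_force: [-0.8, 0.5, 0.5]
opening: -0.0004
grip_force: 0.0
```

```bash
python3 - <<'E'
from h import *
for cam in("top","side"):
    d=eyes.get_image(cam);P,uv=cloud(d,np.ones((384,512),bool))
    lid=(((P[:,0]>.425)&(P[:,0]<.5))|((P[:,0]>.65)&(P[:,0]<.72)))&(P[:,1]>-.40)&(P[:,1]<-.13)&(P[:,2]>.1)&(P[:,2]<.24)
    Q=P[lid]
    if len(Q)>20:
        a=np.polyfit(Q[:,2],Q[:,1],1);print(cam,len(Q),"theta~",np.pi/2-np.arctan(a[0]))
        h=Q[Q[:,2]>.2];print(len(h),h.mean(0) if len(h) else 0)
E
python3 plan.py
```

```text
top 63 theta~ 1.686429970717216
63 [ 0.68499624 -0.26770619  0.21332941]
side 981 theta~ 1.2828738286912056
212 [ 0.56836519 -0.2710717   0.21010572]
now [ 0.57   -0.2925  0.1893] thy 0.008 open 0.0001 F [-1.3  0.6  0.1] grip 0.0 t 47.025
0
```

The lid is following (about 1.28 rad). Continuing along the arc.

>>> {"fn": "jog_arm", "kwargs": {"commands": [0.2,0,0,0,0,0,0,0.2,0,0.02,0,0,0,0,0.22,0,0.06,0,0,0,0,0.22,0,0.11,0,0,0,0,0.21,0,0.13,0,0,0,0,0.2,0,0.16,0,0,0,0,0.17,0,0.17,0,0,0,0,0,0,0,0,0,0,0]}}

```text
t: 48.02
tool_pos: [0.5693, -0.2066, 0.1498]
tool_rot: [-2.211, -2.231, -0.003]
contact_force: [0.0, 0.1, 0.8]
opening: -0.0001
grip_force: 0.0
```

```bash
python3 - <<'E'
from h import *
d=eyes.get_image("side");P,uv=cloud(d,np.ones((384,512),bool))
lid=(((P[:,0]>.425)&(P[:,0]<.5))|((P[:,0]>.65)&(P[:,0]<.72)))&(P[:,1]>-.40)&(P[:,1]<-.13)&(P[:,2]>.075)&(P[:,2]<.24)
Q=P[lid];a=np.polyfit(Q[:,2],Q[:,1],1);print(len(Q),"theta~",np.pi/2-np.arctan(a[0]))
E
W=$(python3 - <<'E'
import numpy as np
h=(-.313,.05);r=.148;w=[]
for t in np.r_[.6:.05:-.1,.04]:
    y=h[0]+r*np.cos(t)-.008*np.sin(t)-.011;z=h[1]+r*np.sin(t)+.008*np.cos(t)
    w.append((.571,round(float(y),4),round(float(z),4),.01,0))
print(w)
E
); python3 plan.py "$W"
```

```text
128 theta~ 0.6315669335443508
now [ 0.5696 -0.2072  0.1505] thy 0.009 open -0.0001 F [-0.3 -0.4 -0.2] grip 0.0 t 48.075
7
[0.01, 0.02, 0.17, 0.01, -0.01, -0.01, 0, 0.14, 0, 0.21, 0, 0, 0, 0, 0.12, 0.01, 0.21, 0, 0, 0, 0, 0.1, 0, 0.23, 0, 0, 0, 0, 0.07, 0, 0.24, 0, 0, 0, 0, 0.05, 0, 0.24, 0, 0, 0, 0, 0.02, 0, 0.14, 0, 0, 0, 0]
```

>>> {"fn": "jog_arm", "kwargs": {"commands": [0.01,0,0.17,0,0,0,0,0.14,0,0.21,0,0,0,0,0.12,0,0.21,0,0,0,0,0.1,0,0.23,0,0,0,0,0.07,0,0.24,0,0,0,0,0.05,0,0.24,0,0,0,0,0,0,0.1,0,0,0,0,0,0,0,0,0,0,0]}}

```text
t: 49.08
tool_pos: [0.5691, -0.1787, 0.0663]
tool_rot: [2.212, 2.23, 0.001]
contact_force: [0.9, 0.5, -0.4]
opening: 0.0002
grip_force: 0.0
```

>>> {"fn": "jog_arm", "kwargs": {"commands": [0,0,0.06,0,0,0,0,0,0,0.05,0,0,0,0,0,0,0.04,0,0,0,0,0,0,0.03,0,0,0,0]}}

```text
t: 49.58
tool_pos: [0.5703, -0.1789, 0.058]
tool_rot: [2.211, 2.229, 0.003]
contact_force: [-5.2, 3.8, 13.7]
opening: 0.0
grip_force: 6.6
```

>>> {"fn": "jog_arm", "kwargs": {"commands": [0,0,0.02,0,0,0,0,0,0,0.01,0,0,0,0,0,0,0,0,0,0,0,0,0,0,0,0,0,0]}}

```text
t: 50.08
tool_pos: [0.5703, -0.1789, 0.0579]
tool_rot: [2.211, 2.229, 0.002]
contact_force: [-7.0, 4.5, 16.5]
opening: 0.0
grip_force: 8.0
```

>>> {"fn": "jog_arm", "kwargs": {"commands": [0,0,-0.3,0,0,0,0,0,0,-0.8,0,0,0,0,0,0,-0.9,0,0,0,0,0.9,0,-0.9,0,0,0,0,0.9,0,0,0,0,0,0,0.9,0,0,0,0,0,0,0.9,0,0,0,0,0,0,0.9,0,0,0,0,0,0,0,0,0,0,0,0,0,0,0,0,0,0,0,0]}}

```text
t: 51.32
tool_pos: [0.5675, 0.081, 0.2191]
tool_rot: [2.21, 2.229, 0.002]
contact_force: [-0.6, 0.5, -0.4]
opening: -0.0001
grip_force: 0.0
```

```bash
python3 - <<'E'
from h import *
for cam in("top","side"):
    d=eyes.get_image(cam);P,uv=cloud(d,np.ones((384,512),bool))
    b=lambda x0,x1,y0,y1,z0,z1:(P[:,0]>x0)&(P[:,0]<x1)&(P[:,1]>y0)&(P[:,1]<y1)&(P[:,2]>z0)&(P[:,2]<z1)
    e=b(.44,.70,-.16,-.14,.04,.12);h=b(.44,.70,-.31,-.30,.04,.12)
    print(cam,"lid z edge",np.median(P[e,2]).round(4),"hinge",np.median(P[h,2]).round(4),rect(P[b(.3,.8,-.4,-.08,.047,.08)]))
    po=b(.5,.65,.28,.45,.085,.108);print("post",P[po].mean(0).round(4))
    if cam=="top":cv2.imwrite("pics/top7.png",cv2.resize(d["image"][:,:,::-1],(800,600)))
E
python3 plan.py
```

```text
top lid z edge 0.056 hinge 0.0567 (array([ 0.6089, -0.2522,  0.382 ,  0.2251]), np.float64(-0.005))
post [0.5692 0.3334 0.097 ]
side lid z edge 0.0552 hinge 0.0587 (array([ 0.6147, -0.2213,  0.4014,  0.2086]), np.float64(0.134))
post [0.5725 0.3347 0.098 ]
now [0.5676 0.0802 0.219 ] thy 0.006 open 0.0 F [ 0.4  0.5 -0.4] grip 0.0 t 51.425
0
```

View pics/top7.png

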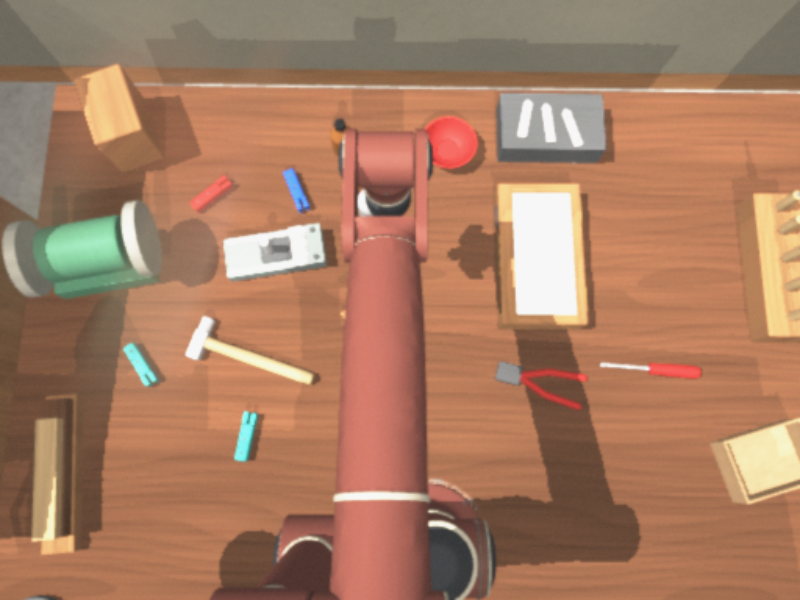

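The lid lies flat on the case at (540,255), the vise is shut at (275,248), and the robot touches nothing. I'll hand in.

```bash
python3 -c "
from station import job
print(job.finish_job())"
```

```text
the job is handed in; nothing more can be done
None
```

I handed the job in at about 51 s, and it returned no verdict: all four finished handles lie flat and square in the case with their bolsters towards the brass mark, the lid was pressed shut with about 16 N, and the vise jaw is shut again.

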